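# Strip the last valve section and stack the hydraulic valve bank

### The job

We are overhauling a hydraulic valve bank: with the brass drift, push the spool right out of the valve section in the red cradle, so that it drops into the catch trough, and lay the drift back on the green mat. Stack that section and every other valve section on the bench, in any order, on the blue inlet cover that is fixed on its steel plate, and close the pile with the loose blue end cover on top, its brass plug upwards: one square pile, long sides together and all edges flush, ready for the tie rods. The section must stay in its cradle until the spool is out, and the mug, jar, spanner and bearing stay where they are.

Things in the scene. Friction and masses are not known exactly. Their poses are not given: they have to be found in the camera images.
- cradle: Red stripping cradle, fixed. Origin on the bench under the nest's centre; +x runs along the bore towards the catch trough (the way the spool leaves). A block, x -50 to +41, y +-46 mm, top 30 mm above the bench, carries a section between steel lugs with 2 mm play all round.
- cradle_nest (a point): Centre of the nest floor, under the section. Lugs around it, in the cradle's x and y: side lugs 10 mm high at x +-26 to 40, y +-32 to 42 mm; near stops 6 mm high at x -50 to -42, y +-18 to 30 mm; far stops 12 mm high at x 42 to 50, y +-17 to 33 mm. The middle 50 mm of the section's long sides and both bore mouths stay free.
- cradle_bore (a point): Near mouth of the section's bore, where the drift goes in: on the bore axis, 44 mm above the bench, 40 mm before the nest's centre; push towards the cradle's +x.
- cradle_trough (a point): Centre of the open catch trough's black rubber floor, 7 mm above the bench, 106 mm beyond the nest's centre along the cradle's x. Inside it is 130 x 56 mm; walls 30 mm high above the bench.
- sec0: Valve section lying in the cradle with the spool still in it: an aluminium slab 80 mm (its x, along the bore) x 60 mm (y) x 28 mm thick (z), about 0.36 kg; origin at the centre of its underside; dark tie-rod holes at the corners of its flat faces. The round 18 mm bore runs right through, its axis 14 mm above the underside; its x lies along the cradle's.
- sec1: Valve section already stripped (empty bore), lying flat on the bench, top face up; two to four such are there, the others are absent: an aluminium slab 80 mm (its x, along the bore) x 60 mm (y) x 28 mm thick (z), about 0.36 kg; origin at the centre of its underside; dark tie-rod holes at the corners of its flat faces.
- sec2: Valve section already stripped (empty bore), lying flat on the bench, top face up; two to four such are there, the others are absent: an aluminium slab 80 mm (its x, along the bore) x 60 mm (y) x 28 mm thick (z), about 0.36 kg; origin at the centre of its underside; dark tie-rod holes at the corners of its flat faces.
- sec3: Valve section already stripped (empty bore), lying flat on the bench, top face up; two to four such are there, the others are absent: an aluminium slab 80 mm (its x, along the bore) x 60 mm (y) x 28 mm thick (z), about 0.36 kg; origin at the centre of its underside; dark tie-rod holes at the corners of its flat faces.
- sec4: Valve section already stripped (empty bore), lying flat on the bench, top face up; two to four such are there, the others are absent: an aluminium slab 80 mm (its x, along the bore) x 60 mm (y) x 28 mm thick (z), about 0.36 kg; origin at the centre of its underside; dark tie-rod holes at the corners of its flat faces.
- cover: Foot of the pile: blue inlet cover, 80 mm (x) x 60 mm (y) like a section, 20 mm thick, fixed on a dark steel plate 100 x 80 x 8 mm. Origin on the bench under its centre; the cover's top is 28 mm above the bench.
- endcover: Loose blue end cover, lying flat on the bench right way up (brass plug in the middle of its top): 80 mm (x) x 60 mm (y) x 20 mm thick (z), 0.25 kg; origin at the centre of its underside.
- spool: Dark steel spool, a grooved round bar 14 mm in diameter and 74 mm long along its x, 0.085 kg. It lies loose in sec0's bore, on the bore's floor, both ends a few mm inside the section; it slides under about 1 N. Origin: midway along it, at its surface (below it at the start; it turns when it rolls).
- spool_center (a point): Centre of the spool.
- drift: Brass drift, 180 mm long, lying on the green mat: a square shank 16 x 16 mm from x -40 to +40 mm, then a round nose 9 mm in diameter from x +40 to +140 mm. Origin at the underside of the middle of the shank; x points to the nose, the axis is 8 mm above the underside. 0.2 kg, balanced about x +25 mm.
- drift_tip (a point): Centre of the end face of the drift's nose.
- drift_mid (a point): Point on the drift's axis halfway along its whole length (x +50 mm).
- mat: Green tool mat, 240 mm (x) x 100 mm (y) x 3 mm thick, fixed on the bench; origin at the centre of its underside.
- mug: Blue mug, bystander, 82 mm in diameter, 95 mm high, origin at the centre of its underside.
- tin: Yellow jar with a black cap, bystander, 60 mm in diameter, 75 mm high, origin at the centre of its underside.
- spanner: Steel spanner lying flat, bystander, 190 mm long.
- bearing: Steel ring of a bearing lying flat, bystander, 62 mm in diameter, 16 mm high.
Not all that is in view belongs to the job. What is shaped like the sec1 but orange or turquoise is not meant.

How it is judged:
By the outcome, as a careful person would: the job done as asked, in the order asked, and still so for the second after the job is handed in, with the robot touching nothing.
Of sec1, sec2, sec3, sec4 only 2 to 4 are there at a start; the rules pass over those that are not, and their reading is None.
At some moment in a run one of endcover, drift may be knocked a few centimetres aside while the robot is not near it.
Once in a run the grip may slacken for a moment while it holds something.
It also fails if it takes over 210 s, if anything falls off the work surface, if the arm or the gripper's body presses on something with over 40 N, if the wrist force passes 120 N, or if a joint passes its speed limit or range.

### The arm

A 7-joint arm with a two-finger parallel gripper is mounted at the origin on the work surface. World frame = base frame: x ahead of the robot, y to its left, z up, the work surface at z = 0. Lengths are in mm, angles in rad, forces in N, time in s.
With the tool pointing down it reaches from about 425 to 950 mm from the base axis. Payload 4.7 kg.
Tool frame: the origin (TCP) lies midway between the tips of the shut fingers; the grasp point (between the pads) lies 19 mm behind it; z points along the fingers, y is the line along which they close (so a half turn about z gives the same grasp; the last joint's range is limited). The gripper opens to 85 mm and grips with 20 to 120 N. Pads are 22 mm wide; open, the fingers measure 114 mm over their backs; the gripper's body (76 mm by 85 mm) begins 54 mm behind the grasp point. The pads swing forward as they close: fully open they stand 13 mm farther back than shut.
Start: joints at [1.213, 0.469, -0.049, 1.532, 0.024, 1.141, -0.082], TCP at [218.009, -638.843, 231.335] pointing down, gripper open.
Joint ranges: [-2.59, 2.59], [-0.33, 1.99], [-1.39, 1.29], [0.1, 2.45], [-1.04, 4.18], [0.21, 1.99], [-2.66, 2.66]. Speed limits (rad/s): [2.57, 2.57, 3.14, 3.14, 3.14, 3.14, 3.14].

### API

Orientations are given as a unit quaternion [w, x, y, z].
In Python, from plant import arm gives the robot as it stands.
- The arm moves only by the shell command python3 -m crank 'ROWS'. ROWS is JSON, a list of rows, each an object with "jaw": the finger opening in cm, from 0 to 8.54; "dp": the shift along the world's x, y, z in cm, a list of three; "angular": the turn, a rotation vector about the world's x, y, z in degrees, a list of three. A call has 1 to 10 rows; each row is the pose to reach, as a shift and turn from the pose commanded when the call began; what a row does not reach only later rows make up. A row lasts 1/10 s, in which the tool goes at most 50 mm and 8.59 degrees, less where a joint would pass 70% of its speed; a pose out of reach is approached as far as the arm can. A call with a gripper value outside its range is refused whole. The fingers move at their own pace and stop on an object; the grip force is fixed at half the most. Time passes only in rows, so rows that repeat a pose let the fingers close. It gives the time, the measured TCP pose, the force, the opening and the grip force at its end, in the units of the state.
- arm.get_obs(): the state, without advancing time (a new reading comes with each control period).
- arm.read_camera(name): name is "scene" or "top" or "wrist"; returns the picture (420x560x3 uint8, blue, green, red); there is no depth.
- arm.camera_model(name): a dict with "fov_y" (degrees; the focal length in pixels is half the picture's height over the tangent of half this angle, whatever the lens; pixels are square), "cx", "cy" (the principal point, pixels), "D" ([k1, k2, p1, p2, k3] as OpenCV has them; the pictures are not rectified), "world_from_camera" (4x4, takes a point from camera to world coordinates). Camera axes: x right, y up, looking along -z (the intrinsics and any distortion apply to the point x, -y, -z); pixel columns grow to the right and rows downward; lengths in mm; the calibration is good to about 2 mm. A picture is of the moment at which its call begins: read the wrist's pose just before it. camera_model takes no time and is no camera call; for the wrist camera it gives the pose at the moment of the call.
- arm.sign_off(): hands the job in; it is judged then, once.
Trained networks look in the newest picture that a camera, given by its name, has taken for a name from the list of things; names that differ only in an ending like _2 or _b are one class to them, and where a whole thing is asked for, a point or a joint stands for the part that bears it (a point fixed in the world has none). Each returns a list of dicts, best first, with "p" (0 to 1); they miss things now and then, are a little off and sometimes report something else, mostly with a low value. They report only what shows in the picture. A call takes as long as a camera call. They do not tell look-alikes from the thing itself.
- arm.spot_in(label, camera): "position" ([x, y, z] in mm, in the coordinates of the camera as it stood for that picture, good to about 4 mm: the middle of the surface that is visible of it).
- arm.landmark_of(label, camera): "position" ([x, y, z] in mm, in the coordinates of the camera as it stood for that picture, good to about 4 mm: a listed point, or the origin of a listed thing).
The state is a dict: "time": time; "joint_positions": joint angles; "qvel": joint speeds; "effort": joint torques, N m; "eef_pos": TCP position; "tcp_rot": TCP orientation; "wrist_force": force on the tool from outside, world axes, zero at the start; "moment": the same for the moment, N m; "finger_gap": finger opening in mm; "grasp_force": force on a finger pad.
Only numpy, scipy, OpenCV 4.12 (cv2) and the standard library are available. Lean on these libraries where they do the work, as an engineer would, in place of code of your own. Each camera call takes 0.05 s, during which the arm holds its last target. There are 200 camera calls.

## Working session

There is one attempt and no reset: what is moved stays moved. The work goes in short steps, Python scripts to look and compute and a shell command to move; the robot and the scene stay as the last step left them, time stands still between calls to the robot, and variables do not carry over. Pictures are saved under pics/ and viewed, at most 14 in all, crops included, and the job is handed in when it is done.

```bash
ls; mkdir -p pics; cat > h.py <<'E'
import numpy as np,cv2
from plant import arm
def K(m,h=420):
    f=h/2/np.tan(np.radians(m["fov_y"])/2)
    return np.array([[f,0,m["cx"]],[0,f,m["cy"]],[0,0,1]])
def ray(m,uv):
    p=cv2.undistortPoints(np.array(uv,float).reshape(-1,1,2),K(m),np.array(m["D"],float)).reshape(-1,2)
    T=np.array(m["world_from_camera"]); d=np.c_[p[:,0],-p[:,1],-np.ones(len(p))]@T[:3,:3].T
    return T[:3,3],d
def onz(m,uv,z):
    o,d=ray(m,uv); return o+d*((z-o[2])/d[:,2])[:,None]
def proj(m,P):
    T=np.array(m["world_from_camera"]); q=(np.atleast_2d(P)-T[:3,3])@T[:3,:3]
    q=q*[1,-1,-1]
    return cv2.projectPoints(q,np.zeros(3),np.zeros(3),K(m),np.array(m["D"],float))[0].reshape(-1,2)
def w(m,p): T=np.array(m["world_from_camera"]); return T[:3,:3]@np.array(p)+T[:3,3]
E
python3 - <<'E'
from h import *
for c in("top","scene"):
    m=arm.camera_model(c); im=arm.read_camera(c); cv2.imwrite(f"pics/{c}0.png",im); print(c,np.round(m["world_from_camera"],2).tolist(),m["fov_y"],m["D"])
    for l in("cradle","sec1","cover","endcover","drift","drift_tip","mat","cradle_nest","cradle_bore","cradle_trough","mug","tin","spanner","bearing"):
        print(l,[(np.round(w(m,r["position"])).astype(int).tolist(),round(r["p"],2)) for r in arm.landmark_of(l,c)][:6])
print(arm.get_obs())
E
```

```text
pics
top [[-0.01, 1.0, -0.07, 469.76], [-1.0, -0.01, 0.01, -12.53], [0.0, 0.07, 1.0, 1364.55], [0.0, 0.0, 0.0, 1.0]] 52.25709759410054 [-0.11545468  0.          0.          0.          0.        ]
cradle [([627, 70, 1], 0.88), ([765, -109, 0], 0.44)]
sec1 [([316, -188, -1], 0.93), ([627, 63, 28], 0.87), ([326, -479, 2], 0.86), ([447, -253, -2], 0.78), ([307, -346, -2], 0.73), ([430, -139, -1], 0.69)]
cover [([443, 253, -3], 0.8), ([448, -416, -1], 0.3), ([579, 459, 0], 0.29)]
endcover [([456, -2, 1], 0.58), ([640, -260, 1], 0.58)]
drift [([641, -258, -2], 0.49)]
drift_tip [([647, -119, 13], 0.66), ([628, 68, 2], 0.31)]
mat [([641, -207, -1], 0.63)]
cradle_nest [([623, 65, 25], 0.89), ([769, 98, -4], 0.51)]
cradle_bore [([618, 27, 41], 0.66)]
cradle_trough [([650, 168, 5], 0.89)]
mug [([685, 386, -1], 0.6)]
tin [([579, 455, -4], 0.88)]
spanner [([461, 417, -1], 0.66), ([764, -106, -2], 0.64), ([652, 171, 6], 0.51), ([432, -139, -3], 0.47)]
bearing [([770, 97, -3], 0.61)]
scene [[-0.57, -0.66, 0.48, 1142.88], [0.82, -0.45, 0.35, 419.56], [-0.01, 0.6, 0.8, 1027.39], [0.0, 0.0, 0.0, 1.0]
[... 791 characters left out ...]
5 ,  0.46858692, -0.0486199 ,  1.53250429,  0.02409886,
        1.14097998, -0.08231501]), 'qvel': array([-2.58764389e-04,  1.08069044e-03,  4.47216833e-05, -8.04212215e-04,
       -1.11259100e-03,  1.37519172e-05, -1.91888122e-03]), 'effort': array([-2.24094874e-04, -5.10155153e+01, -4.67361649e-02, -2.38009250e+01,
        1.08417997e-02,  9.59439567e-04,  1.49165083e-05]), 'eef_pos': array([ 218.01574513, -638.84451395,  231.3419187 ]), 'tcp_rot': array([4.71371202e-05, 9.86516879e-01, 1.63659539e-01, 3.43111102e-05]), 'wrist_force': array([ 0.87608959, -0.51015159,  0.04354858]), 'moment': array([-0.03542485,  0.03560865, -0.00980352]), 'grasp_force': 0.0, 'finger_gap': 85.7744860410659}
```

View pics/top0.png

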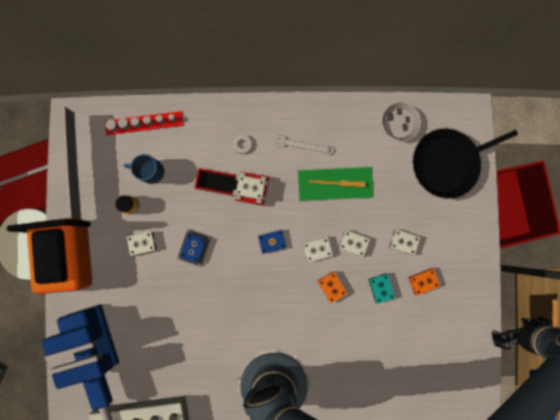

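View pics/scene0.png

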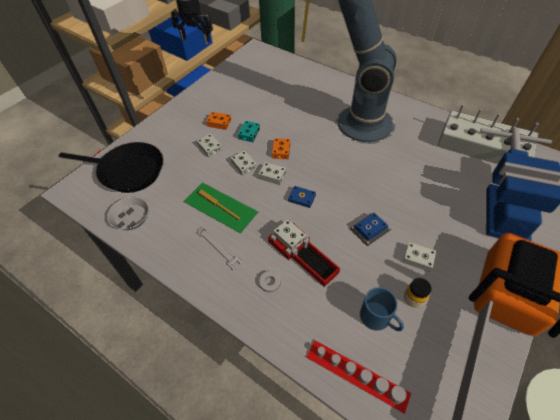

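The picture shows, top view: white sections at (141,242), (318,250), (355,243), (406,242) and in the red cradle at (251,187); look-alikes not meant are orange at (333,287) and (424,281) and turquoise at (382,288). The blue foot on its plate is at (194,246), the loose end cover with brass plug at (272,242), the drift on the mat at (340,184). I choose the four whites plus the cradle one. I start with the drift.

```bash
python3 -m crank '[{"jaw":8.5,"dp":[21,20,0],"angular":[0,0,34]},{"jaw":8.5,"dp":[21,20,0],"angular":[0,0,34]},{"jaw":8.5,"dp":[21,20,0],"angular":[0,0,34]},{"jaw":8.5,"dp":[21,20,0],"angular":[0,0,34]},{"jaw":8.5,"dp":[21,20,0],"angular":[0,0,34]},{"jaw":8.5,"dp":[21,20,0],"angular":[0,0,34]},{"jaw":8.5,"dp":[21,20,0],"angular":[0,0,34]},{"jaw":8.5,"dp":[21,20,0],"angular":[0,0,34]}]'
python3 -m crank '[{"jaw":8.5,"dp":[21,18,2],"angular":[0,0,34]},{"jaw":8.5,"dp":[21,18,2],"angular":[0,0,34]},{"jaw":8.5,"dp":[21,18,2],"angular":[0,0,34]},{"jaw":8.5,"dp":[21,18,2],"angular":[0,0,34]},{"jaw":8.5,"dp":[21,18,2],"angular":[0,0,34]},{"jaw":8.5,"dp":[21,18,2],"angular":[0,0,34]},{"jaw":8.5,"dp":[21,18,2],"angular":[0,0,34]},{"jaw":8.5,"dp":[21,18,2],"angular":[0,0,34]},{"jaw":8.5,"dp":[21,18,2],"angular":[0,0,34]}]'
python3 - <<'E'
from h import *
m=arm.camera_model("wrist"); im=arm.read_camera("wrist"); cv2.imwrite("pics/w1.png",im)
o=arm.get_obs(); print(o["eef_pos"],o["tcp_rot"]); print(np.round(m["world_from_camera"],3).tolist(),m["fov_y"],m["D"],m["cx"],m["cy"])
for l in("drift","drift_tip","drift_mid","mat"):
    print(l,[(np.round(w(m,r["position"]),1).tolist(),round(r["p"],2)) for r in arm.landmark_of(l,"wrist")][:4])
E
```

```text
time: 2.3
eef_pos: [428.9, -438.0, 231.5]
tcp_rot: [0.0, 0.895, 0.446, -0.0]
wrist_force: [-0.1, -0.9, 0.3]
finger_gap: 85.3
grasp_force: 0.0
time: 3.2
eef_pos: [636.4, -262.0, 250.9]
tcp_rot: [0.0, 0.728, 0.686, -0.001]
wrist_force: [-0.6, -0.4, -0.7]
finger_gap: 84.9
grasp_force: 0.0
[ 636.44477433 -261.89840011  251.08537093] [ 1.16231469e-04  7.27800911e-01  6.85787866e-01 -9.07213625e-04]
[[0.998, 0.056, 0.02, 642.733], [-0.059, 0.946, 0.318, -178.926], [-0.002, -0.319, 0.948, 394.638], [0.0, 0.0, 0.0, 1.0]] 58.23045738547799 [-0.01499621  0.          0.          0.          0.        ] 279.44348318384925 209.7458045459701
drift [([645.7, -254.6, 1.0], 0.92)]
drift_tip [([647.2, -115.6, 13.1], 0.63)]
drift_mid [([642.0, -207.8, 13.9], 0.81)]
mat [([643.7, -205.0, -1.7], 0.96), ([452.8, -416.5, 1.0], 0.44)]
```

View pics/w1.png

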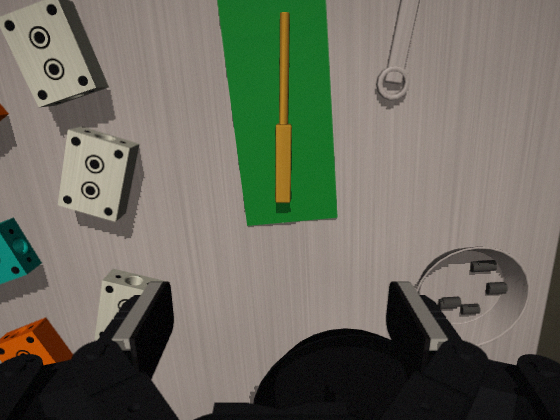

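The wrist picture shows the drift on the mat: tip at (284,12), shank front at (283,124), shank rear at (283,203); the three white sections stand on the left.

```bash
python3 - <<'E'
from h import *
m=arm.camera_model("wrist")
p=onz(m,[[283.5,124],[283,203]],19); t=onz(m,[[284,12]],14)
print(p,t,np.linalg.norm(p[0]-p[1]),np.degrees(np.arctan2(*(t[0]-p[1])[[1,0]])))
E
```

```text
[[ 644.95645741 -214.84412837   19.        ]
 [ 640.08509826 -295.74823844   19.        ]] [[ 650.8166378  -115.35692646   14.        ]] 81.0506333515883 86.59546743854897
```

```bash
python3 -m crank '[{"jaw":5,"dp":[0.75,2.9,-8],"angular":[0,0,0]},{"jaw":5,"dp":[0.75,2.9,-8],"angular":[0,0,0]},{"jaw":5,"dp":[0.75,2.9,-12],"angular":[0,0,0]},{"jaw":5,"dp":[0.75,2.9,-16],"angular":[0,0,0]},{"jaw":5,"dp":[0.75,2.9,-20],"angular":[0,0,0]},{"jaw":5,"dp":[0.75,2.9,-22],"angular":[0,0,0]},{"jaw":5,"dp":[0.75,2.9,-24.3],"angular":[0,0,0]},{"jaw":5,"dp":[0.75,2.9,-24.3],"angular":[0,0,0]},{"jaw":5,"dp":[0.75,2.9,-24.3],"angular":[0,0,0]}]'
python3 -m crank '[{"jaw":0.8,"dp":[0,0,0]},{"jaw":0.8,"dp":[0,0,0]},{"jaw":0.8,"dp":[0,0,0]},{"jaw":0.8,"dp":[0,0,0]},{"jaw":0.8,"dp":[0,0,0]},{"jaw":0.8,"dp":[0,0,0]},{"jaw":0.8,"dp":[0,0,0]},{"jaw":0.8,"dp":[0,0,0]}]'
```

```text
time: 4.35
eef_pos: [645.6, -230.1, 8.6]
tcp_rot: [-0.0, 0.726, 0.687, 0.0]
wrist_force: [0.7, 0.9, 0.3]
finger_gap: 49.9
grasp_force: 0.0invalid input at $[0]: expected keys jaw, dp, angular
```

```bash
python3 -m crank '[{"jaw":5,"dp":[-0.15,-0.3,-0.15],"angular":[0,0,0]},{"jaw":0.8,"dp":[-0.15,-0.3,-0.15],"angular":[0,0,0]},{"jaw":0.8,"dp":[-0.15,-0.3,-0.15],"angular":[0,0,0]},{"jaw":0.8,"dp":[-0.15,-0.3,-0.15],"angular":[0,0,0]},{"jaw":0.8,"dp":[-0.15,-0.3,-0.15],"angular":[0,0,0]},{"jaw":0.8,"dp":[-0.15,-0.3,-0.15],"angular":[0,0,0]},{"jaw":0.8,"dp":[-0.15,-0.3,-0.15],"angular":[0,0,0]},{"jaw":0.8,"dp":[-0.15,-0.3,-0.15],"angular":[0,0,0]}]'
python3 -m crank '[{"jaw":0.8,"dp":[0,0,4],"angular":[0,0,0]},{"jaw":0.8,"dp":[0,0,8],"angular":[0,0,0]},{"jaw":0.8,"dp":[0,0,12],"angular":[0,0,0]},{"jaw":0.8,"dp":[-1,4,12],"angular":[0,0,-5]},{"jaw":0.8,"dp":[-2,8,12],"angular":[0,0,-10]},{"jaw":0.8,"dp":[-3,9,12],"angular":[0,0,-10]},{"jaw":0.8,"dp":[-3,9,12],"angular":[0,0,-10]},{"jaw":0.8,"dp":[-3,9,12],"angular":[0,0,-10]}]'
python3 - <<'E'
from h import *
m=arm.camera_model("wrist"); im=arm.read_camera("wrist"); cv2.imwrite("pics/w2.png",im)
o=arm.get_obs(); print(o["eef_pos"],o["tcp_rot"],o["grasp_force"]); np.save("m2.npy",m,allow_pickle=True)
for l in("drift","drift_tip","drift_mid","cradle","cradle_nest","cradle_bore","cradle_trough","sec0"):
    print(l,[(np.round(w(m,r["position"]),1).tolist(),round(r["p"],2)) for r in arm.landmark_of(l,"wrist")][:3])
E
```

```text
time: 5.15
eef_pos: [644.2, -233.2, 8.1]
tcp_rot: [0.001, 0.726, 0.687, -0.0]
wrist_force: [-2.3, 0.2, 6.1]
finger_gap: 13.9
grasp_force: 61.6
time: 5.95
eef_pos: [614.0, -143.8, 126.6]
tcp_rot: [0.0, 0.783, 0.621, -0.0]
wrist_force: [-0.1, 0.4, -1.4]
finger_gap: 13.9
grasp_force: 60.6
[ 614.22575622 -144.56399405  126.59534563] [ 4.84941792e-04  7.83934265e-01  6.20843613e-01 -2.05724312e-04] 60.62207221984863
drift [([610.2, -163.8, 119.6], 0.92)]
drift_tip [([769.5, -104.7, -0.8], 0.52)]
drift_mid [([617.4, -119.9, 131.9], 0.66), ([456.6, 0.4, -0.6], 0.36)]
cradle []
cradle_nest [([643.2, -205.8, -0.2], 0.17)]
cradle_bore []
cradle_trough []
sec0 [([448.5, -259.1, -0.7], 0.83), ([431.3, -138.5, -0.0], 0.8), ([455.0, 1.9, 1.7], 0.26)]
```

View pics/w2.png

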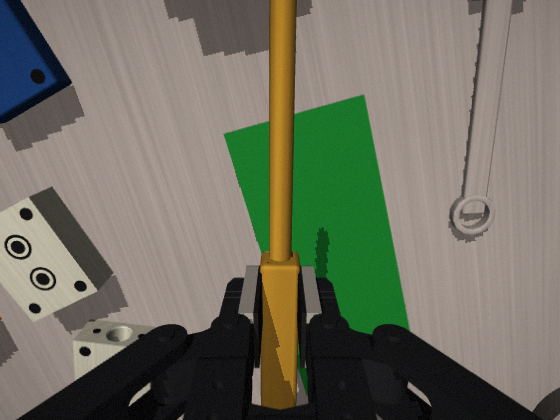

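The drift is held at the shank, nose forward along tool x: shank front at (281,258), nose leaving the frame at (283,0). Next: view of the cradle.

```bash
python3 -m crank '[{"jaw":0.8,"dp":[-1.2,6,12],"angular":[0,0,-2]},{"jaw":0.8,"dp":[-1.2,6,12],"angular":[0,0,-2]},{"jaw":0.8,"dp":[-1.2,11.5,12.5],"angular":[0,0,-2]},{"jaw":0.8,"dp":[-1.2,11.5,12.5],"angular":[0,0,-2]},{"jaw":0.8,"dp":[-1.2,11.5,12.5],"angular":[0,0,-2]},{"jaw":0.8,"dp":[-1.2,11.5,12.5],"angular":[0,0,-2]},{"jaw":0.8,"dp":[-1.2,11.5,12.5],"angular":[0,0,-2]}]'
python3 - <<'E'
from h import *
m=arm.camera_model("wrist"); im=arm.read_camera("wrist"); cv2.imwrite("pics/w3.png",im)
o=arm.get_obs(); print(o["eef_pos"],o["tcp_rot"],o["grasp_force"]); np.save("m3.npy",m,allow_pickle=True)
for l in("drift","drift_tip","drift_mid","cradle","cradle_nest","cradle_bore","cradle_trough","sec0"):
    print(l,[(np.round(w(m,r["position"]),1).tolist(),round(r["p"],2)) for r in arm.landmark_of(l,"wrist")][:3])
E
```

```text
time: 7.1
eef_pos: [601.6, -29.7, 250.9]
tcp_rot: [-0.0, 0.795, 0.607, -0.001]
wrist_force: [0.5, 0.3, -2.3]
finger_gap: 13.7
grasp_force: 60.6
[601.59379337 -29.85054389 250.74344386] [-2.42888650e-04  7.95017280e-01  6.06585961e-01 -9.67636096e-04] 60.63509702682495
drift [([599.6, -50.1, 243.2], 0.92)]
drift_tip [([454.9, 2.7, 1.6], 0.53)]
drift_mid [([609.5, -5.3, 255.1], 0.62)]
cradle [([630.2, 67.6, 29.5], 0.29)]
cradle_nest []
cradle_bore [([619.8, 28.4, 48.5], 0.83), ([630.1, 69.0, 30.4], 0.32)]
cradle_trough [([431.7, -138.7, -0.5], 0.45)]
sec0 [([432.3, -139.2, 1.4], 0.73), ([313.7, -185.5, 2.7], 0.73), ([628.7, 70.5, 33.5], 0.7)]
```

View pics/w3.png

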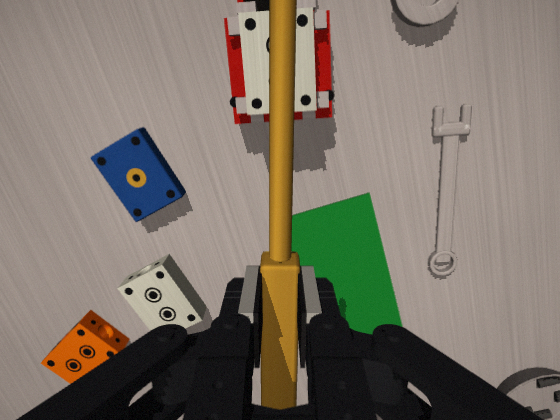

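Section in the cradle shows its holes at (256,103), (305,100), (302,20), (251,24); end cover at (137,178) with plug; the drift runs up the middle, (280,250) to (283,0).

```bash
python3 - <<'E'
from h import *
m=np.load("m3.npy",allow_pickle=True).item()
h=onz(m,[[256,103],[305,100],[302,20],[251,24]],58); print(h)
print("sizes",[np.linalg.norm(h[i]-h[i-1]) for i in range(4)])
n=(h[0]+h[1])/2;f=(h[2]+h[3])/2; print("mid",h.mean(0),"ang",np.degrees(np.arctan2(*(f-n)[[1,0]])))
d=onz(m,[[280.5,256],[282.5,0]],253.5+4); print("drift",d,np.degrees(np.arctan2(*(d[1]-d[0])[[1,0]])))
o=arm.get_obs();q=o["tcp_rot"];print("tool x",2*np.degrees(np.arctan2(q[2],q[1])))
# triangulate height from m2? top cam check
mt=arm.camera_model("top");print(proj(mt,h))
E
```

```text
[[600.40535826  40.47595134  58.        ]
 [641.71001914  31.77293744  58.        ]
 [654.55429458  92.89322262  58.        ]
 [613.94867983 100.94573468  58.        ]]
sizes [np.float64(61.96786470831068), np.float64(42.21157970594632), np.float64(62.45530138802817), np.float64(41.396363368246654)]
mid [627.65458795  66.52196152  58.        ] ang 77.7554878279655
drift [[607.50361068 -12.72845574 257.5       ]
 [632.12806481  75.2336     257.5       ]] 74.36072622735975
tool x 74.82171270126503
[[258.42581462 194.99349403]
 [261.16015255 181.58948539]
 [241.27608646 177.66706455]
 [238.70703088 190.81588709]]
```

```bash
python3 -m crank '[{"jaw":0.8,"dp":[-1.5,-5,0],"angular":[0,0,3]},{"jaw":0.8,"dp":[-1.5,-8.7,0],"angular":[0,0,3]},{"jaw":0.8,"dp":[-1.5,-8.7,-4],"angular":[0,0,3]},{"jaw":0.8,"dp":[-1.5,-8.7,-8],"angular":[0,0,3]},{"jaw":0.8,"dp":[-1.5,-8.7,-12],"angular":[0,0,3]},{"jaw":0.8,"dp":[-1.5,-8.7,-16],"angular":[0,0,3]},{"jaw":0.8,"dp":[-1.5,-8.7,-19],"angular":[0,0,3]},{"jaw":0.8,"dp":[-1.5,-8.7,-21],"angular":[0,0,3]},{"jaw":0.8,"dp":[-1.5,-8.7,-21],"angular":[0,0,3]},{"jaw":0.8,"dp":[-1.5,-8.7,-21],"angular":[0,0,3]}]'
python3 - <<'E'
from h import *
o=arm.get_obs(); print(o["eef_pos"],o["tcp_rot"],o["grasp_force"])
for c in("top","scene"):
    m=arm.camera_model(c); im=arm.read_camera(c)
    print([(np.round(w(m,r["position"]),1).tolist(),round(r["p"],2)) for r in arm.landmark_of("drift_tip",c)][:3])
    print(proj(m,[[611.5,0,44],[618.5,27.7,44]]))
    cv2.imwrite(f"pics/{c}4.png",im)
im=cv2.imread("pics/scene4.png");p=proj(m,[[611.5,0,44]])[0].astype(int)
a=cv2.resize(im[p[1]-50:p[1]+50,p[0]-65:p[0]+65],None,fx=6,fy=6,interpolation=cv2.INTER_CUBIC); cv2.imwrite("pics/s4c.png",a)
m=arm.camera_model("wrist");cv2.imwrite("pics/w4.png",arm.read_camera("wrist"))
E
```

```text
time: 8.55
eef_pos: [587.5, -114.8, 42.2]
tcp_rot: [0.0, 0.778, 0.628, 0.0]
wrist_force: [0.4, 0.2, -2.0]
finger_gap: 13.8
grasp_force: 60.6
[ 587.54801277 -114.76270387   42.21766077] [9.58965363e-05 7.78012642e-01 6.28248545e-01 2.94404812e-04] 60.55308938026428
[([612.4, -4.9, 44.6], 0.66)]
[[271.63937631 191.74181995]
 [262.68767032 189.59102073]]
[([615.7, -6.2, 47.1], 0.61), ([648.9, 166.8, 7.9], 0.42)]
[[274.23455165 221.44448071]
 [280.21873676 227.17273335]]
```

View pics/s4c.png

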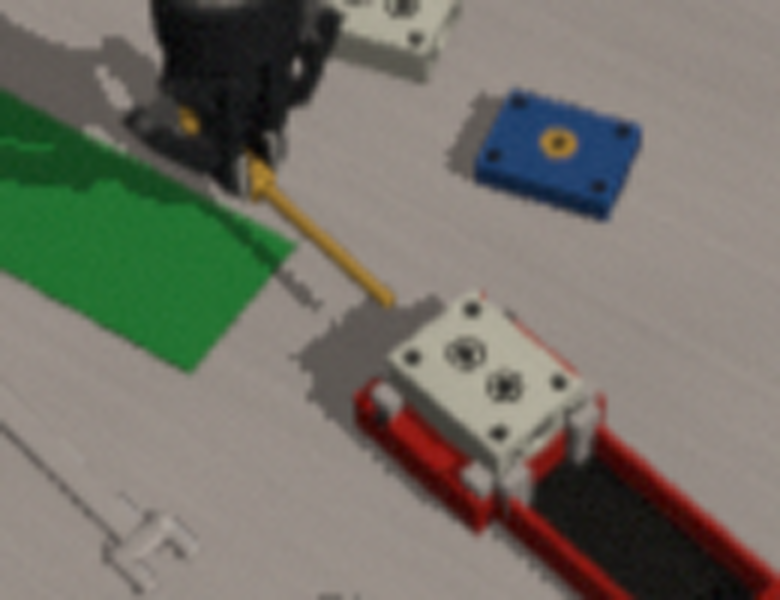

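```bash
python3 -m crank '[{"jaw":0.8,"dp":[0.21,0.98,-0.1],"angular":[0,0,0]},{"jaw":0.8,"dp":[0.43,1.95,-0.1],"angular":[0,0,0]},{"jaw":0.8,"dp":[0.64,2.93,-0.1],"angular":[0,0,0]},{"jaw":0.8,"dp":[0.85,3.91,-0.1],"angular":[0,0,0]},{"jaw":0.8,"dp":[1.07,4.89,-0.1],"angular":[0,0,0]},{"jaw":0.8,"dp":[1.07,4.89,-0.1],"angular":[0,0,0]}]'
python3 -c "
from plant import arm;print(arm.get_obs()['wrist_force'])"
python3 -m crank '[{"jaw":0.8,"dp":[0.21,0.98,0],"angular":[0,0,0]},{"jaw":0.8,"dp":[0.43,1.95,0],"angular":[0,0,0]},{"jaw":0.8,"dp":[0.64,2.93,0],"angular":[0,0,0]},{"jaw":0.8,"dp":[0.64,2.93,0],"angular":[0,0,0]}]'
```

```text
time: 9.4
eef_pos: [598.2, -63.2, 41.0]
tcp_rot: [-0.0, 0.777, 0.629, 0.001]
wrist_force: [0.5, 0.3, -1.9]
finger_gap: 14.1
grasp_force: 60.6
[ 0.49953681  0.289104   -1.94165971]
time: 9.8
eef_pos: [604.6, -33.7, 41.0]
tcp_rot: [-0.0, 0.777, 0.629, 0.001]
wrist_force: [0.0, 1.5, -2.2]
finger_gap: 14.5
grasp_force: 60.6
```

```bash
python3 -m crank '[{"jaw":0.8,"dp":[0.21,0.98,0],"angular":[0,0,0]},{"jaw":0.8,"dp":[0.43,1.95,0],"angular":[0,0,0]},{"jaw":0.8,"dp":[0.64,2.93,0],"angular":[0,0,0]},{"jaw":0.8,"dp":[0.71,3.22,0],"angular":[0,0,0]},{"jaw":0.8,"dp":[0.71,3.22,0],"angular":[0,0,0]},{"jaw":0.8,"dp":[0.71,3.22,0],"angular":[0,0,0]}]'
python3 - <<'E'
from h import *
for c in("top","scene"):
    m=arm.camera_model(c); im=arm.read_camera(c)
    for l in("spool","drift_tip"):print([(np.round(w(m,r["position"]),1).tolist(),round(r["p"],2)) for r in arm.landmark_of(l,c)][:3])
    if c=="scene":
        p=proj(m,[[640,110,30]])[0].astype(int)
        cv2.imwrite("pics/s5c.png",cv2.resize(im[p[1]-50:p[1]+50,p[0]-65:p[0]+65],None,fx=6,fy=6,interpolation=cv2.INTER_CUBIC))
E
```

```text
time: 10.4
eef_pos: [611.2, -4.5, 40.8]
tcp_rot: [0.0, 0.778, 0.628, 0.0]
wrist_force: [1.0, 0.1, -1.4]
finger_gap: 13.7
grasp_force: 60.6
[([640.4, 143.3, 13.3], 0.53)]
[]
[([636.5, 141.2, 14.9], 0.67), ([575.9, 456.5, -3.1], 0.42)]
[]
```

View pics/s5c.png

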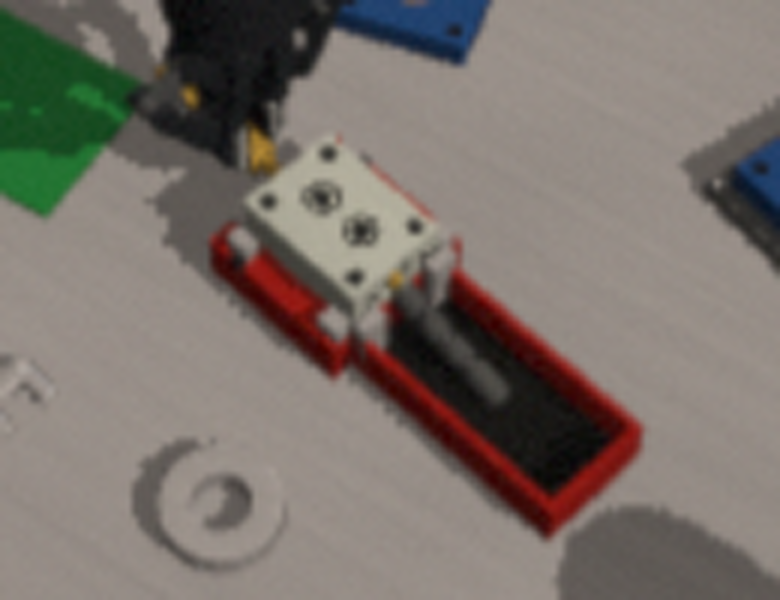

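The nose tip shows at (397,280) beyond the section with the spool's tail right below it, probably still leaning. I push 10 mm further and look again.

```bash
python3 -m crank '[{"jaw":0.8,"dp":[0.11,0.5,0],"angular":[0,0,0]},{"jaw":0.8,"dp":[0.21,0.98,0],"angular":[0,0,0]},{"jaw":0.8,"dp":[0.21,0.98,0],"angular":[0,0,0]},{"jaw":0.8,"dp":[0.21,0.98,0],"angular":[0,0,0]}]'
python3 -m crank '[{"jaw":0.8,"dp":[-0.43,-1.95,0],"angular":[0,0,0]},{"jaw":0.8,"dp":[-1.07,-4.9,0],"angular":[0,0,0]},{"jaw":0.8,"dp":[-1.92,-8.8,0],"angular":[0,0,0]},{"jaw":0.8,"dp":[-2.8,-12.7,0],"angular":[0,0,0]},{"jaw":0.8,"dp":[-2.8,-12.7,0],"angular":[0,0,0]}]'
python3 - <<'E'
from h import *
for c in("top","scene"):
    m=arm.camera_model(c); im=arm.read_camera(c)
    for l in("spool","drift_tip"):print([(np.round(w(m,r["position"]),1).tolist(),round(r["p"],2)) for r in arm.landmark_of(l,c)][:3])
    if c=="scene":
        p=proj(m,[[640,110,30]])[0].astype(int)
        cv2.imwrite("pics/s6c.png",cv2.resize(im[p[1]-50:p[1]+50,p[0]-65:p[0]+65],None,fx=6,fy=6,interpolation=cv2.INTER_CUBIC))
E
```

```text
time: 11.1
eef_pos: [613.4, 5.9, 40.9]
tcp_rot: [-0.0, 0.778, 0.629, 0.0]
wrist_force: [-0.0, 1.3, -2.2]
finger_gap: 13.8
grasp_force: 60.6
time: 11.6
eef_pos: [583.1, -130.6, 40.3]
tcp_rot: [0.001, 0.781, 0.624, -0.003]
wrist_force: [0.1, -1.0, -2.2]
finger_gap: 14.4
grasp_force: 60.6
[([638.7, 151.4, 16.1], 0.54), ([642.8, 150.5, 3.1], 0.48), ([623.7, 66.2, 27.5], 0.45)]
[([608.5, -17.1, 39.8], 0.6)]
[]
[([612.7, -10.7, 43.6], 0.62)]
```

View pics/s6c.png

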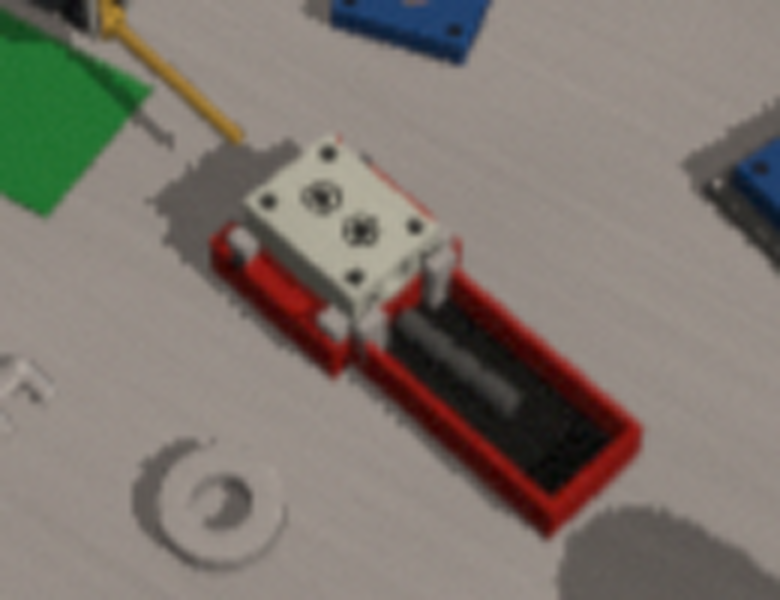

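The spool now lies flat in the trough, (405,320)–(515,400) in the crop, and the drift is clear of the section. I lay the drift back.

```bash
python3 -m crank '[{"jaw":0.8,"dp":[2,-4,2.5],"angular":[0,0,4]},{"jaw":0.8,"dp":[4,-8,2.5],"angular":[0,0,9]},{"jaw":0.8,"dp":[6,-10.5,1.5],"angular":[0,0,9]},{"jaw":0.8,"dp":[6,-10.5,0],"angular":[0,0,9]},{"jaw":0.8,"dp":[6,-10.5,-1.5],"angular":[0,0,9]},{"jaw":0.8,"dp":[6,-10.5,-2.5],"angular":[0,0,9]},{"jaw":0.8,"dp":[6,-10.5,-3.1],"angular":[0,0,9]},{"jaw":0.8,"dp":[6,-10.5,-3.25],"angular":[0,0,9]},{"jaw":0.8,"dp":[6,-10.5,-3.25],"angular":[0,0,9]}]'
cat >> h.py <<'E'
import itertools
def holes(im,vmax):
    g=im.max(2); n,l,s,c=cv2.connectedComponentsWithStats((g<vmax).astype(np.uint8))
    return [c[i] for i in range(1,n) if 12<s[i,4]<400 and max(s[i,2],s[i,3])<1.8*min(s[i,2],s[i,3])+1 and s[i,4]>.6*s[i,2]*s[i,3]]
def rects(m,im,z,guess=None,vmax=70,tol=3.5):
    q=np.array(holes(im,vmax)); 
    if len(q)<4: return []
    P=onz(m,q,z)[:,:2]; best=[]
    T=np.array([42,42,62,62,74.9,74.9])
    for i,p in enumerate(P):
        nb=[j for j in range(i+1,len(P)) if np.linalg.norm(P[j]-p)<82]
        for c in itertools.combinations(nb,3):
            k=[i,*c]; d=np.sort([np.linalg.norm(P[a]-P[b]) for a,b in itertools.combinations(k,2)])
            e=np.abs(d-T).max()
            if e<tol:
                pr=[(a,b) for a,b in itertools.combinations(k,2) if abs(np.linalg.norm(P[a]-P[b])-62)<6]
                v=[P[b]-P[a] for a,b in pr]; v=[x if x@v[0]>0 else -x for x in v]
                s=np.sum(v,0); col=im[tuple(np.clip(q[k].mean(0)[::-1]+[0,8],0,[419,559]).astype(int))]
                best.append((round(e,2),P[k].mean(0).round(1).tolist(),round(np.degrees(np.arctan2(s[1],s[0]))%180,2),d.round(1).tolist(),q[k].mean(0).round().tolist(),col.tolist()))
    return sorted(best)[:8]
E
python3 - <<'E'
from h import *
im=cv2.imread("pics/w3.png");m=np.load("m3.npy",allow_pickle=True).item()
for z in(20,28,58):
  for v in (55,80): print(z,v); [print(r) for r in rects(m,im,z,vmax=v)]
print(len(holes(im,70)))
E
```

```text
time: 12.8
eef_pos: [645.5, -225.5, 8.6]
tcp_rot: [0.0, 0.726, 0.688, 0.0]
wrist_force: [-0.5, 0.1, -1.3]
finger_gap: 14.6
grasp_force: 60.7
20 55
(np.float64(0.47), [458.8, 1.6], np.float64(103.43), [42.1, 42.4, 62.3, 62.4, 75.3, 75.4], [136.0, 177.0], [43, 136, 184])
20 80
(np.float64(0.4), [458.8, 1.7], np.float64(103.36), [42.0, 42.1, 62.2, 62.4, 75.1, 75.2], [136.0, 177.0], [43, 136, 184])
28 55
(np.float64(1.25), [462.4, 2.6], np.float64(103.43), [41.2, 41.5, 61.0, 61.1, 73.6, 73.8], [136.0, 177.0], [43, 136, 184])
28 80
(np.float64(1.4), [462.3, 2.7], np.float64(103.36), [41.1, 41.2, 60.9, 61.1, 73.5, 73.6], [136.0, 177.0], [43, 136, 184])
58 55
(np.float64(0.34), [627.5, 66.6], np.float64(78.56), [42.0, 42.2, 62.3, 62.3, 75.2, 75.2], [278.0, 62.0], [38, 111, 153])
58 80
(np.float64(0.3), [627.6, 66.6], np.float64(78.54), [42.1, 42.2, 62.1, 62.3, 75.1, 75.2], [278.0, 62.0], [38, 111, 153])
23
```

```bash
python3 -m crank '[{"jaw":0.8,"dp":[0,0,-0.05],"angular":[0,0,0]},{"jaw":5,"dp":[0,0,-0.05],"angular":[0,0,0]},{"jaw":5,"dp":[0,0,-0.05],"angular":[0,0,0]},{"jaw":5,"dp":[0,0,-0.05],"angular":[0,0,0]},{"jaw":5,"dp":[0,0,-0.05],"angular":[0,0,0]},{"jaw":5,"dp":[0,0,2],"angular":[0,0,0]},{"jaw":5,"dp":[0,0,5],"angular":[0,0,0]},{"jaw":8.5,"dp":[0,0,10],"angular":[0,0,0]},{"jaw":8.5,"dp":[0,0,15],"angular":[0,0,0]},{"jaw":8.5,"dp":[0,0,20],"angular":[0,0,0]}]'
python3 -m crank '[{"jaw":8.5,"dp":[-8.5,-2.5,5],"angular":[0,0,0]},{"jaw":8.5,"dp":[-8.5,-2.5,5],"angular":[0,0,0]},{"jaw":8.5,"dp":[-8.5,-2.5,5],"angular":[0,0,0]},{"jaw":8.5,"dp":[-8.5,-2.5,5],"angular":[0,0,0]},{"jaw":8.5,"dp":[-8.5,-2.5,5],"angular":[0,0,0]},{"jaw":8.5,"dp":[-8.5,-2.5,5],"angular":[0,0,0]}]'
cat > look.py <<'E'
import sys
from h import *
m=arm.camera_model("wrist"); im=arm.read_camera("wrist"); cv2.imwrite(f"pics/{sys.argv[1]}.png",im)
o=arm.get_obs();q=o["tcp_rot"]; print("TCP",o["eef_pos"].round(1),"yaw_y",round((2*np.degrees(np.arctan2(q[2],q[1]))-90)%180,2))
for z in map(float,sys.argv[2:]):
    print("z",z); [print(r) for r in rects(m,im,z)]
E
python3 look.py v1 28; python3 - <<'E'
from h import *
for c in("wrist","top"):
  if c=="top":arm.read_camera(c)
  m=arm.camera_model(c)
  for l in("drift","drift_tip"): print([(np.round(w(m,r["position"]),1).tolist(),round(r["p"],2)) for r in arm.landmark_of(l,c)][:3])
E
```

```text
time: 13.8
eef_pos: [645.0, -226.6, 210.4]
tcp_rot: [-0.0, 0.726, 0.687, 0.0]
wrist_force: [0.6, -0.4, 0.4]
finger_gap: 84.5
grasp_force: 0.0
time: 14.4
eef_pos: [560.9, -250.5, 257.1]
tcp_rot: [-0.001, 0.726, 0.688, 0.0]
wrist_force: [-0.1, -1.1, 0.1]
finger_gap: 84.8
grasp_force: 0.0
TCP [ 560.9 -250.6  257.1] yaw_y 176.94
z 28.0
(np.float64(0.28), [432.9, -139.9], np.float64(103.63), [42.0, 42.2, 62.1, 62.3, 75.0, 75.2], [134.0, 60.0], [153, 169, 175])
(np.float64(0.37), [306.0, -343.0], np.float64(16.8), [42.2, 42.2, 62.1, 62.2, 75.0, 75.3], [53.0, 265.0], [117, 131, 13])
(np.float64(0.55), [449.9, -256.5], np.float64(69.12), [42.1, 42.2, 62.2, 62.6, 75.2, 75.4], [170.0, 182.0], [157, 179, 184])
[([645.3, -248.2, 2.8], 0.66)]
[([650.7, -108.7, 14.1], 0.95)]
[([643.8, -254.0, 0.2], 0.79), ([625.0, 66.5, 28.4], 0.32)]
[([653.1, -110.3, 9.8], 0.63), ([688.3, 386.0, -1.1], 0.51)]
```

```bash
python3 -m crank '[{"jaw":8.5,"dp":[-11.1,-0.6,-5.9],"angular":[0,0,-17.8]},{"jaw":8.5,"dp":[-11.1,-0.6,-5.9],"angular":[0,0,-17.8]},{"jaw":8.5,"dp":[-11.1,-0.6,-5.9],"angular":[0,0,-17.8]},{"jaw":8.5,"dp":[-11.1,-0.6,-5.9],"angular":[0,0,-17.8]},{"jaw":8.5,"dp":[-11.1,-0.6,-5.9],"angular":[0,0,-17.8]},{"jaw":8.5,"dp":[-11.1,-0.6,-5.9],"angular":[0,0,-17.8]},{"jaw":8.5,"dp":[-11.1,-0.6,-5.9],"angular":[0,0,-17.8]}]'
python3 look.py v2 28
```

```text
time: 15.4
eef_pos: [451.0, -257.4, 200.0]
tcp_rot: [0.001, 0.824, 0.567, 0.001]
wrist_force: [-0.5, -0.5, 0.1]
finger_gap: 85.1
grasp_force: 0.0
TCP [ 450.7 -257.5  199.8] yaw_y 159.11
z 28.0
(np.float64(0.37), [450.3, -256.4], np.float64(69.11), [42.1, 42.2, 62.2, 62.3, 75.1, 75.3], [277.0, 184.0], [154, 173, 178])
(np.float64(0.39), [451.3, -419.5], np.float64(71.39), [42.1, 42.2, 62.3, 62.4, 75.2, 75.3], [337.0, 332.0], [152, 171, 175])
(np.float64(0.44), [313.5, -184.6], np.float64(29.79), [42.1, 42.2, 62.2, 62.3, 75.0, 75.3], [97.0, 163.0], [11, 85, 181])
(np.float64(0.51), [433.1, -139.9], np.float64(103.72), [41.9, 42.2, 61.5, 62.2, 74.5, 75.0], [203.0, 56.0], [155, 170, 178])
```

```bash
python3 -m crank '[{"jaw":8.5,"dp":[-0.05,0.1,-5],"angular":[0,0,0]},{"jaw":8.5,"dp":[-0.05,0.1,-10],"angular":[0,0,0]},{"jaw":8.5,"dp":[-0.05,0.1,-14],"angular":[0,0,0]},{"jaw":8.5,"dp":[-0.05,0.1,-17],"angular":[0,0,0]},{"jaw":8.5,"dp":[-0.05,0.1,-19],"angular":[0,0,0]},{"jaw":8.5,"dp":[-0.05,0.1,-19.7],"angular":[0,0,0]},{"jaw":8.5,"dp":[-0.05,0.1,-19.7],"angular":[0,0,0]}]'
python3 -m crank '[{"jaw":5.2,"dp":[0,0,0],"angular":[0,0,0]},{"jaw":5.2,"dp":[0,0,0],"angular":[0,0,0]},{"jaw":5.2,"dp":[0,0,0],"angular":[0,0,0]},{"jaw":5.2,"dp":[0,0,0],"angular":[0,0,0]},{"jaw":5.2,"dp":[0,0,0],"angular":[0,0,0]},{"jaw":5.2,"dp":[0,0,3],"angular":[0,0,0]},{"jaw":5.2,"dp":[0,0,8],"angular":[0,0,0]},{"jaw":5.2,"dp":[0,0,13],"angular":[0,0,0]},{"jaw":5.2,"dp":[0,0,17],"angular":[0,0,0]},{"jaw":5.2,"dp":[0,0,17],"angular":[0,0,0]}]'
python3 look.py v3 197
```

```text
time: 16.15
eef_pos: [449.1, -256.3, 1.7]
tcp_rot: [-0.001, 0.824, 0.567, -0.0]
wrist_force: [-0.1, -0.2, -0.2]
finger_gap: 85.2
grasp_force: 0.0
time: 17.15
eef_pos: [452.3, -258.2, 178.6]
tcp_rot: [0.006, 0.824, 0.567, 0.003]
wrist_force: [0.9, -0.5, -3.2]
finger_gap: 58.9
grasp_force: 67.5
TCP [ 450.1 -257.4  175.3] yaw_y 159.01
z 197.0
```

```bash
python3 -m crank '[{"jaw":5.2,"dp":[1,19,8],"angular":[0,0,0]},{"jaw":5.2,"dp":[1,19,8],"angular":[0,0,0]},{"jaw":5.2,"dp":[1,19,8],"angular":[0,0,0]},{"jaw":5.2,"dp":[1,19,8],"angular":[0,0,0]},{"jaw":5.2,"dp":[0,38,13],"angular":[0,0,0]},{"jaw":5.2,"dp":[0,38,13],"angular":[0,0,0]},{"jaw":5.2,"dp":[0,38,13],"angular":[0,0,0]},{"jaw":5.2,"dp":[0,38,13],"angular":[0,0,0]},{"jaw":5.2,"dp":[0,38,13],"angular":[0,0,0]},{"jaw":5.2,"dp":[0,38,13],"angular":[0,0,0]}]'
python3 look.py v4 28
```

```text
time: 18.2
eef_pos: [447.5, 124.4, 300.9]
tcp_rot: [-0.0, 0.823, 0.568, -0.001]
wrist_force: [0.7, -1.0, -3.4]
finger_gap: 58.4
grasp_force: 67.3
TCP [447.8 122.5 300.6] yaw_y 159.07
z 28.0
(np.float64(0.32), [442.1, 250.8], np.float64(160.47), [42.0, 42.0, 62.1, 62.3, 75.0, 75.1], [231.0, 49.0], [139, 147, 157])
```

View pics/v4.png

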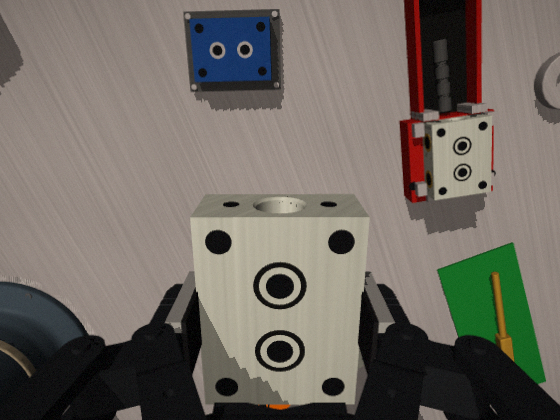

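The blue foot shows at (233,49) with its plate, the section is square in the hand (holes at (218,242), (341,242), (227,387), (333,387)); the cradle and spool are at top right.

```bash
python3 - <<'E'
from h import *
m=arm.camera_model("wrist"); im=cv2.imread("pics/v4.png"); o=arm.get_obs(); print(o["eef_pos"])
q=np.array([c for c in holes(im,70)]+[[218,242],[341,242],[227,387],[333,387]])
for z in (325,327,329):
    P=onz(m,[[218,242],[341,242],[227,387],[333,387]],z); a=np.radians(69.07); ex=np.array([np.cos(a),np.sin(a)]);ey=np.array([ex[1],-ex[0]])
    d=P[:,:2]-o["eef_pos"][:2]; print(z,np.c_[d@ex,d@ey].round(1).tolist(),(d.mean(0)@ex).round(2),(d.mean(0)@ey).round(2))
E
```

```text
[447.8089457  122.52996027 300.56642205]
325 [[31.8, -20.4], [31.8, 21.8], [-31.0, -20.2], [-30.9, 22.0]] 0.42 0.79
327 [[32.7, -20.1], [32.7, 21.5], [-29.1, -19.9], [-29.0, 21.7]] 1.82 0.8
329 [[33.5, -19.7], [33.6, 21.1], [-27.2, -19.5], [-27.1, 21.3]] 3.22 0.8
```

```bash
python3 -m crank '[{"jaw":5.2,"dp":[5,4.4,0],"angular":[0,0,45.7]},{"jaw":5.2,"dp":[5,4.4,0],"angular":[0,0,45.7]},{"jaw":5.2,"dp":[5,4.4,0],"angular":[0,0,45.7]},{"jaw":5.2,"dp":[5,4.4,0],"angular":[0,0,45.7]},{"jaw":5.2,"dp":[5,4.4,0],"angular":[0,0,45.7]},{"jaw":5.2,"dp":[5,4.4,0],"angular":[0,0,45.7]},{"jaw":5.2,"dp":[5,4.4,0],"angular":[0,0,45.7]}]'
python3 -m crank '[{"jaw":5.2,"dp":[5.7,4.4,0],"angular":[0,0,45.7]},{"jaw":5.2,"dp":[5.7,4.4,0],"angular":[0,0,45.7]},{"jaw":5.2,"dp":[5.7,4.4,0],"angular":[0,0,45.7]},{"jaw":5.2,"dp":[5.7,4.4,0],"angular":[0,0,45.7]},{"jaw":5.2,"dp":[5.7,4.4,0],"angular":[0,0,45.7]},{"jaw":5.2,"dp":[5.7,4.4,0],"angular":[0,0,45.7]},{"jaw":5.2,"dp":[5.7,4.4,0],"angular":[0,0,45.7]},{"jaw":5.2,"dp":[5.7,4.4,0],"angular":[0,0,45.7]}]'
cat > tool.py <<'E'
# tool-frame offsets of rects: args: z's
import sys
from h import *
im=arm.read_camera("wrist")
m=arm.camera_model("wrist"); o=arm.get_obs(); q=o["tcp_rot"]; a=2*np.arctan2(q[2],q[1]); ex=np.array([np.cos(a),np.sin(a)]);ey=np.array([ex[1],-ex[0]])
print("TCP",o["eef_pos"].round(1),"toolx",np.degrees(a).round(2),"gap",round(o["finger_gap"],1),"grip",round(o["grasp_force"]))
for z in map(float,sys.argv[1:]):
    for r in rects(m,im,z):
        d=np.array(r[1])-o["eef_pos"][:2]; print(z,r[1],r[2],"err",r[0],"tool xy",(d@ex).round(2),(d@ey).round(2),r[5])
E
python3 tool.py 28 326
```

```text
time: 18.95
eef_pos: [498.8, 164.6, 300.5]
tcp_rot: [-0.001, 0.541, 0.841, -0.001]
wrist_force: [-0.1, -0.4, -4.5]
finger_gap: 58.9
grasp_force: 67.3
time: 19.75
eef_pos: [556.0, 210.0, 301.4]
tcp_rot: [-0.001, 0.172, 0.985, -0.001]
wrist_force: [0.1, -0.7, -3.2]
finger_gap: 58.6
grasp_force: 67.4
TCP [555.9 210.4 301.7] toolx 160.28 gap 58.6 grip 67
28.0 [442.2, 251.0] 160.72 err 0.25 tool xy 120.77 -0.12 [109, 56, 26]
28.0 [459.9, 5.5] 103.61 err 0.96 tool xy 21.27 -225.25 [42, 128, 173]
```

```bash
python3 -m crank '[{"jaw":5.2,"dp":[-6,2,0],"angular":[0,0,0.3]},{"jaw":5.2,"dp":[-11.33,3.89,0],"angular":[0,0,0.3]},{"jaw":5.2,"dp":[-11.33,3.89,-4],"angular":[0,0,0.3]},{"jaw":5.2,"dp":[-11.33,3.89,-9],"angular":[0,0,0.3]},{"jaw":5.2,"dp":[-11.33,3.89,-14],"angular":[0,0,0.3]},{"jaw":5.2,"dp":[-11.33,3.89,-19],"angular":[0,0,0.3]},{"jaw":5.2,"dp":[-11.33,3.89,-23],"angular":[0,0,0.3]},{"jaw":5.2,"dp":[-11.33,3.89,-26],"angular":[0,0,0.3]},{"jaw":5.2,"dp":[-11.33,3.89,-26.7],"angular":[0,0,0.3]},{"jaw":5.2,"dp":[-11.33,3.89,-26.7],"angular":[0,0,0.3]}]'
python3 -m crank '[{"jaw":5.2,"dp":[0,0,0],"angular":[0,0,0]},{"jaw":5.2,"dp":[0,0,0],"angular":[0,0,0]}]'; python3 -c "
from plant import arm;o=arm.get_obs();print(o['eef_pos'],o['wrist_force'],o['tcp_rot'])"
```

```text
time: 20.8
eef_pos: [442.4, 250.1, 35.0]
tcp_rot: [-0.001, 0.168, 0.986, -0.0]
wrist_force: [-0.7, 0.1, -3.3]
finger_gap: 58.5
grasp_force: 67.4
time: 21.0
eef_pos: [443.8, 251.2, 37.2]
tcp_rot: [0.001, 0.168, 0.986, 0.001]
wrist_force: [-0.0, -0.9, -2.3]
finger_gap: 58.6
grasp_force: 67.4
[443.84014462 251.16418617  37.15617273] [-0.04079118 -0.88086643 -2.28539713] [0.00149638 0.16757527 0.98585739 0.00122256]
```

```bash
python3 -m crank '[{"jaw":5.2,"dp":[0,0,-0.3],"angular":[0,0,0]},{"jaw":5.2,"dp":[0,0,-0.45],"angular":[0,0,0]},{"jaw":5.2,"dp":[0,0,-0.45],"angular":[0,0,0]}]'
python3 -m crank '[{"jaw":5.2,"dp":[0,0,0],"angular":[0,0,0]}]'
```

```text
time: 21.3
eef_pos: [443.2, 250.4, 32.0]
tcp_rot: [0.001, 0.168, 0.986, 0.0]
wrist_force: [-1.2, -3.0, 5.3]
finger_gap: 58.7
grasp_force: 68.5
time: 21.4
eef_pos: [443.2, 250.4, 32.0]
tcp_rot: [0.001, 0.168, 0.986, 0.0]
wrist_force: [-1.2, -1.9, 5.4]
finger_gap: 58.9
grasp_force: 68.5
```

```bash
python3 -m crank '[{"jaw":8.5,"dp":[0,0,0],"angular":[0,0,0]},{"jaw":8.5,"dp":[0,0,0],"angular":[0,0,0]},{"jaw":8.5,"dp":[0,0,0],"angular":[0,0,0]},{"jaw":8.5,"dp":[0,0,0.5],"angular":[0,0,0]},{"jaw":8.5,"dp":[0,0,3],"angular":[0,0,0]},{"jaw":8.5,"dp":[0,0,8],"angular":[0,0,0]},{"jaw":8.5,"dp":[0,0,13],"angular":[0,0,0]},{"jaw":8.5,"dp":[0,0,18],"angular":[0,0,0]},{"jaw":8.5,"dp":[0,0,19.8],"angular":[0,0,0]},{"jaw":8.5,"dp":[0,0,19.8],"angular":[0,0,0]}]'
python3 -m crank '[{"jaw":8.5,"dp":[0,0,0],"angular":[0,0,0]},{"jaw":8.5,"dp":[0,0,0],"angular":[0,0,0]}]'
python3 tool.py 56; python3 tool.py 56; cp pics/v4.png /dev/null; python3 -c "
from h import *
cv2.imwrite('pics/p1.png',arm.read_camera('wrist'))"
```

```text
time: 22.4
eef_pos: [443.9, 251.7, 232.3]
tcp_rot: [0.003, 0.167, 0.986, 0.002]
wrist_force: [0.3, -0.3, -0.8]
finger_gap: 85.3
grasp_force: 0.0
time: 22.6
eef_pos: [441.8, 249.5, 227.5]
tcp_rot: [-0.001, 0.167, 0.986, -0.001]
wrist_force: [0.5, 0.1, -0.1]
finger_gap: 85.0
grasp_force: 0.0
TCP [441.8 249.6 227.4] toolx 160.75 gap 85.2 grip 0
56.0 [445.2, 251.6] 160.73 err 0.21 tool xy -2.56 3.04 [160, 178, 185]
TCP [441.8 249.7 227.4] toolx 160.76 gap 85.2 grip 0
56.0 [445.3, 251.7] 160.75 err 0.27 tool xy -2.64 3.02 [161, 179, 186]
```

View pics/p1.png

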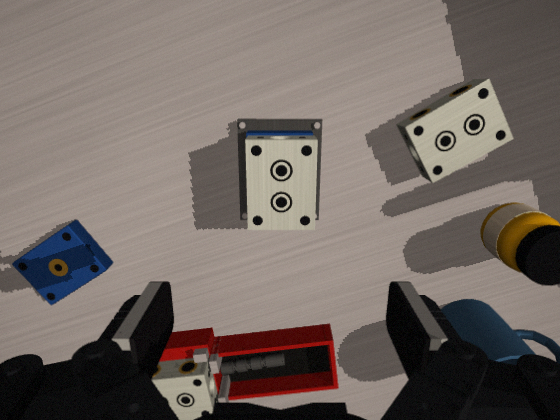

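The section lies on the foot; plate screws at (242,126), (318,125), (244,215), (316,215); section holes (256,150), (306,150), (257,220), (306,219). Another white section shows at (456,130), the end cover at (62,262), jar and mug at right.

```bash
for i in 1 2 3; do python3 -m crank '[{"jaw":8.5,"dp":[0,0,0],"angular":[0,0,0]}]' | head -2; done; python3 tool.py 56; python3 - <<'E'
from h import *
m=arm.camera_model("wrist"); im=arm.read_camera("wrist"); cv2.imwrite("pics/p2.png",im)
o=arm.get_obs();q=o["tcp_rot"];a=2*np.arctan2(q[2],q[1]);ex=np.array([np.cos(a),np.sin(a)]);ey=np.array([ex[1],-ex[0]])
P=onz(m,[[242,126],[317.5,125]],8)[:,:2]; print(P,np.linalg.norm(P[0]-P[1]),"mid along ey", (P.mean(0)-[442.1,250.9])@ey,(P.mean(0)-[442.1,250.9])@ex)
E
```

```text
time: 22.85
eef_pos: [442.2, 250.1, 228.1]
time: 22.95
eef_pos: [442.3, 250.3, 228.4]
time: 23.05
eef_pos: [442.4, 250.3, 228.6]
TCP [442.5 250.3 228.7] toolx 160.75 gap 84.8 grip 0
56.0 [445.3, 251.4] 160.82 err 0.37 tool xy -2.32 1.96 [157, 176, 181]
[[390.72471662 232.50824504]
 [413.47355126 300.48787024]] 71.6849978753043 mid along ey 1.5326104306277912 42.90710655500461
```

```bash
python3 -m crank '[{"jaw":8.5,"dp":[11.3,-3.9,7.3],"angular":[0,0,0]},{"jaw":8.5,"dp":[11.3,-3.9,7.3],"angular":[0,0,0]},{"jaw":8.5,"dp":[11.3,-3.9,7.3],"angular":[0,0,0]},{"jaw":8.5,"dp":[11.3,-3.9,7.3],"angular":[0,0,0]},{"jaw":8.5,"dp":[11.3,-3.9,7.3],"angular":[0,0,0]},{"jaw":8.5,"dp":[11.3,-3.9,7.3],"angular":[0,0,0]},{"jaw":8.5,"dp":[11.3,-3.9,7.3],"angular":[0,0,0]},{"jaw":8.5,"dp":[11.3,-3.9,7.3],"angular":[0,0,0]},{"jaw":8.5,"dp":[11.3,-3.9,7.3],"angular":[0,0,0]},{"jaw":8.5,"dp":[11.3,-3.9,7.3],"angular":[0,0,0]}]'
python3 tool.py 28 56 58; python3 tool.py 28 56
```

```text
time: 24.15
eef_pos: [555.2, 211.4, 301.8]
tcp_rot: [-0.0, 0.167, 0.986, -0.0]
wrist_force: [-0.6, 0.4, 0.3]
finger_gap: 84.9
grasp_force: 0.0
TCP [555.3 211.3 301.8] toolx 160.75 gap 85.1 grip 0
28.0 [459.7, 5.3] 103.6 err 1.11 tool xy 22.38 -226.02 [44, 129, 175]
56.0 [444.9, 251.5] 160.64 err 0.23 tool xy 117.51 1.54 [177, 196, 200]
58.0 [445.1, 251.4] 160.64 err 0.37 tool xy 117.29 1.51 [177, 196, 200]
TCP [555.4 211.3 301.8] toolx 160.75 gap 85.0 grip 0
28.0 [459.7, 5.3] 103.36 err 1.23 tool xy 22.43 -226.01 [47, 132, 177]
56.0 [444.9, 251.5] 160.69 err 0.17 tool xy 117.59 1.54 [176, 196, 201]
```

```bash
sed -i 's/^im=arm.read_camera("wrist")$//; s/^m=arm.camera_model("wrist"); o=/m=arm.camera_model("wrist"); im=arm.read_camera("wrist"); o=/' tool.py; python3 - <<'E'
from h import *
m=arm.camera_model("wrist"); im=arm.read_camera("wrist"); cv2.imwrite("pics/p3.png",im)
np.save("m_p3.npy",m,allow_pickle=True)
a=np.radians(160.65); ex=np.array([np.cos(a),np.sin(a)]);ey=np.array([ex[1],-ex[0]])
def box(c,z): return np.array([[*(np.array(c)+sx*40*ex+sy*30*ey),z] for sx,sy in((1,1),(1,-1),(-1,-1),(-1,1))])
for z in(56,28): print(z,proj(m,box([444.9,251.5],z)).round(1).tolist())
print("cov28",proj(m,box([442.1,250.9],28)).round(1).tolist()); print("cov8",proj(m,box([442.1,250.9],8)).round(1).tolist())
b=im.astype(int); mask=(b[...,0]>b[...,2]+30)&(b[...,0]>b[...,1]+15)
p=proj(m,box([442.1,250.9],28)); x0,y0=p.min(0).astype(int)-12; x1,y1=p.max(0).astype(int)+12; y0=max(y0,0)
ys,xs=np.nonzero(mask[y0:y1,x0:x1]); print(len(ys),[(y+y0,xs[ys==y].min()+x0,xs[ys==y].max()+x0,(ys==y).sum()) for y in np.unique(ys)])
y0=max(y0,0);cv2.imwrite("pics/p3c.png",cv2.resize(im[y0:y1+10,x0-10:x1+10],None,fx=6,fy=6,interpolation=cv2.INTER_CUBIC)); print(x0-10,y0)
E
```

```text
56 [[311.9, -3.5], [246.8, -3.6], [248.8, 87.4], [309.7, 87.5]]
28 [[309.7, 2.8], [249.1, 2.7], [250.8, 87.2], [307.7, 87.3]]
cov28 [[308.2, 0.0], [247.5, -0.1], [249.4, 84.8], [306.3, 84.9]]
cov8 [[306.8, 4.1], [249.1, 4.0], [250.7, 84.7], [305.1, 84.8]]
0 []
225 0
```

View pics/p3c.png

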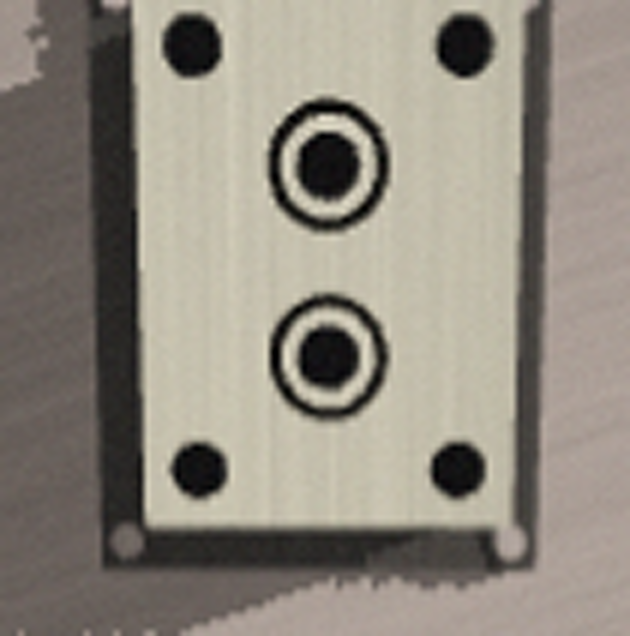

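The crop shows plate screws at (127,542), (511,542) and plate corners at (104,568), (533,568); the section seems shifted slightly to the right and back.

```bash
python3 - <<'E'
from h import *
m=np.load("m_p3.npy",allow_pickle=True).item()
a=np.radians(160.65); ex=np.array([np.cos(a),np.sin(a)]);ey=np.array([ex[1],-ex[0]])
P=onz(m,np.array([[127,542],[511,542],[104,568],[533,568]])/6+[225-.4,-.4],8)[:,:2]
for k,h in((slice(0,2),45),(slice(2,4),50)):
    c=P[k].mean(0)+h*ex; print(np.linalg.norm(P[k][0]-P[k][1]),c, "sec - cover (x,y):",(np.array([444.9,251.5])-c)@ex,(np.array([444.9,251.5])-c)@ey)
E
```

```text
70.91312883386036 [442.43863034 250.59045157] sec - cover (x,y): -2.020964360028555 1.6737150387220552
79.49344252125194 [442.03245592 250.63567683] sec - cover (x,y): -2.4191797019781927 1.7656254224055017
```

```bash
python3 -m crank '[{"jaw":8.5,"dp":[-5,2,0],"angular":[0,0,0]},{"jaw":8.5,"dp":[-11.04,4.02,-2],"angular":[0,0,0]},{"jaw":8.5,"dp":[-11.04,4.02,-7],"angular":[0,0,0]},{"jaw":8.5,"dp":[-11.04,4.02,-12],"angular":[0,0,0]},{"jaw":8.5,"dp":[-11.04,4.02,-17],"angular":[0,0,0]},{"jaw":8.5,"dp":[-11.04,4.02,-20],"angular":[0,0,0]},{"jaw":8.5,"dp":[-11.04,4.02,-20],"angular":[0,0,0]},{"jaw":8.5,"dp":[-11.04,4.02,-20],"angular":[0,0,0]},{"jaw":8.5,"dp":[-11.04,4.02,-20],"angular":[0,0,0]}]'
python3 -m crank '[{"jaw":8.5,"dp":[0,0,-3],"angular":[0,0,0]},{"jaw":8.5,"dp":[0,0,-5],"angular":[0,0,0]},{"jaw":8.5,"dp":[0,0,-6.5],"angular":[0,0,0]},{"jaw":8.5,"dp":[0,0,-7.1],"angular":[0,0,0]},{"jaw":8.5,"dp":[0,0,-7.1],"angular":[0,0,0]},{"jaw":8.5,"dp":[0,0,-7.1],"angular":[0,0,0]},{"jaw":8.5,"dp":[0,0,-7.1],"angular":[0,0,0]},{"jaw":8.5,"dp":[0,0,-7.1],"angular":[0,0,0]}]'
python3 -m crank '[{"jaw":5.2,"dp":[0,0,0],"angular":[0,0,0]},{"jaw":5.2,"dp":[0,0,0],"angular":[0,0,0]},{"jaw":5.2,"dp":[0,0,0],"angular":[0,0,0]},{"jaw":5.2,"dp":[0,0,0],"angular":[0,0,0]},{"jaw":5.2,"dp":[0,0,0],"angular":[0,0,0]},{"jaw":5.2,"dp":[0,0,0],"angular":[0,0,0]}]'
```

```text
time: 25.2
eef_pos: [446.5, 252.8, 104.1]
tcp_rot: [0.002, 0.167, 0.986, 0.002]
wrist_force: [1.1, 0.9, 0.6]
finger_gap: 85.3
grasp_force: 0.0
time: 26.0
eef_pos: [445.6, 251.7, 31.5]
tcp_rot: [0.001, 0.167, 0.986, 0.0]
wrist_force: [0.8, -0.0, -0.9]
finger_gap: 84.7
grasp_force: 0.0
time: 26.6
eef_pos: [445.1, 250.9, 31.3]
tcp_rot: [0.0, 0.167, 0.986, -0.001]
wrist_force: [-1.9, -2.5, 5.4]
finger_gap: 58.7
grasp_force: 65.9
```

```bash
python3 -m crank '[{"jaw":5.2,"dp":[0,0,0.5],"angular":[0,0,0]},{"jaw":5.2,"dp":[0,0,0.8],"angular":[0,0,0]},{"jaw":5.2,"dp":[-0.29,-0.06,0.8],"angular":[0,0,0]},{"jaw":5.2,"dp":[-0.29,-0.06,0.8],"angular":[0,0,0]},{"jaw":5.2,"dp":[-0.29,-0.06,0.8],"angular":[0,0,0]},{"jaw":5.2,"dp":[-0.29,-0.06,0.4],"angular":[0,0,0]},{"jaw":5.2,"dp":[-0.29,-0.06,0.1],"angular":[0,0,0]},{"jaw":5.2,"dp":[-0.29,-0.06,0],"angular":[0,0,0]},{"jaw":5.2,"dp":[-0.29,-0.06,0],"angular":[0,0,0]},{"jaw":5.2,"dp":[-0.29,-0.06,0],"angular":[0,0,0]}]'
python3 -m crank '[{"jaw":8.5,"dp":[0,0,0],"angular":[0,0,0]},{"jaw":8.5,"dp":[0,0,0],"angular":[0,0,0]},{"jaw":8.5,"dp":[0,0,0],"angular":[0,0,0]},{"jaw":8.5,"dp":[0,0,0.5],"angular":[0,0,0]},{"jaw":8.5,"dp":[0,0,3],"angular":[0,0,0]},{"jaw":8.5,"dp":[0,0,7],"angular":[0,0,0]},{"jaw":8.5,"dp":[0,0,12],"angular":[0,0,0]},{"jaw":8.5,"dp":[0,0,16],"angular":[0,0,0]},{"jaw":8.5,"dp":[0,0,19],"angular":[0,0,0]},{"jaw":8.5,"dp":[0,0,20],"angular":[0,0,0]}]'
python3 -m crank '[{"jaw":8.5,"dp":[0,0,0],"angular":[0,0,0]},{"jaw":8.5,"dp":[0,0,0],"angular":[0,0,0]},{"jaw":8.5,"dp":[0,0,0],"angular":[0,0,0]},{"jaw":8.5,"dp":[0,0,0],"angular":[0,0,0]},{"jaw":8.5,"dp":[0,0,0],"angular":[0,0,0]}]'
python3 tool.py 56 28
```

```text
time: 27.6
eef_pos: [442.2, 250.8, 31.4]
tcp_rot: [0.0, 0.167, 0.986, -0.001]
wrist_force: [-0.8, -1.4, 5.4]
finger_gap: 58.9
grasp_force: 66.3
time: 28.6
eef_pos: [443.3, 252.2, 234.4]
tcp_rot: [0.003, 0.167, 0.986, 0.002]
wrist_force: [0.6, 0.3, -0.2]
finger_gap: 85.1
grasp_force: 0.0
time: 29.1
eef_pos: [441.8, 250.7, 229.9]
tcp_rot: [-0.001, 0.167, 0.986, -0.0]
wrist_force: [-0.2, 0.0, 0.6]
finger_gap: 84.9
grasp_force: 0.0
TCP [441.9 250.8 230.2] toolx 160.76 gap 84.8 grip 0
56.0 [442.8, 252.5] 160.92 err 0.36 tool xy -0.29 1.88 [157, 176, 179]
28.0 [457.9, 417.2] 102.1 err 0.24 tool xy 39.73 162.36 [65, 70, 75]
```

```bash
python3 -m crank '[{"jaw":8.5,"dp":[-0.08,0.02,-5],"angular":[0,0,0]},{"jaw":8.5,"dp":[-0.08,0.02,-10],"angular":[0,0,0]},{"jaw":8.5,"dp":[-0.08,0.02,-14],"angular":[0,0,0]},{"jaw":8.5,"dp":[-0.08,0.02,-17],"angular":[0,0,0]},{"jaw":8.5,"dp":[-0.08,0.02,-19],"angular":[0,0,0]},{"jaw":8.5,"dp":[-0.08,0.02,-20],"angular":[0,0,0]},{"jaw":8.5,"dp":[-0.08,0.02,-20],"angular":[0,0,0]},{"jaw":8.5,"dp":[-0.08,0.02,-20],"angular":[0,0,0]},{"jaw":8.5,"dp":[-0.08,0.02,-20],"angular":[0,0,0]},{"jaw":8.5,"dp":[-0.08,0.02,-20],"angular":[0,0,0]}]'
python3 -m crank '[{"jaw":5.2,"dp":[0,0,0],"angular":[0,0,0]},{"jaw":5.2,"dp":[0,0,0],"angular":[0,0,0]},{"jaw":5.2,"dp":[0,0,0],"angular":[0,0,0]},{"jaw":5.2,"dp":[0,0,0],"angular":[0,0,0]},{"jaw":5.2,"dp":[0,0,0],"angular":[0,0,0]},{"jaw":5.2,"dp":[0,0,0],"angular":[0,0,0]},{"jaw":5.2,"dp":[0,0,0.3],"angular":[0,0,0]},{"jaw":5.2,"dp":[-0.06,-0.17,0.5],"angular":[0,0,0]},{"jaw":5.2,"dp":[-0.06,-0.17,0.5],"angular":[0,0,0]},{"jaw":5.2,"dp":[-0.06,-0.17,0.5],"angular":[0,0,0]}]'
python3 -m crank '[{"jaw":5.2,"dp":[0,0,-0.3],"angular":[0,0,0]},{"jaw":5.2,"dp":[0,0,-0.5],"angular":[0,0,0]},{"jaw":5.2,"dp":[0,0,-0.5],"angular":[0,0,0]},{"jaw":8.5,"dp":[0,0,-0.5],"angular":[0,0,0]},{"jaw":8.5,"dp":[0,0,-0.5],"angular":[0,0,0]},{"jaw":8.5,"dp":[0,0,-0.5],"angular":[0,0,0]},{"jaw":8.5,"dp":[0,0,0.5],"angular":[0,0,0]},{"jaw":8.5,"dp":[0,0,4],"angular":[0,0,0]},{"jaw":8.5,"dp":[0,0,8],"angular":[0,0,0]},{"jaw":8.5,"dp":[0,0,12],"angular":[0,0,0]}]'
python3 -m crank '[{"jaw":8.5,"dp":[0,0,5],"angular":[0,0,0]},{"jaw":8.5,"dp":[0,0,7.5],"angular":[0,0,0]},{"jaw":8.5,"dp":[0,0,7.5],"angular":[0,0,0]},{"jaw":8.5,"dp":[0,0,7.5],"angular":[0,0,0]},{"jaw":8.5,"dp":[0,0,7.5],"angular":[0,0,0]},{"jaw":8.5,"dp":[0,0,7.5],"angular":[0,0,0]},{"jaw":8.5,"dp":[0,0,7.5],"angular":[0,0,0]}]'
python3 tool.py 56 28
```

```text
time: 30.15
eef_pos: [442.1, 251.4, 31.9]
tcp_rot: [0.001, 0.167, 0.986, 0.001]
wrist_force: [0.3, -0.4, 0.6]
finger_gap: 85.0
grasp_force: 0.0
time: 31.15
eef_pos: [440.6, 249.0, 35.6]
tcp_rot: [-0.0, 0.167, 0.986, -0.0]
wrist_force: [-1.0, -0.5, -4.0]
finger_gap: 58.7
grasp_force: 65.2
time: 32.15
eef_pos: [440.4, 249.5, 157.6]
tcp_rot: [-0.0, 0.167, 0.986, 0.0]
wrist_force: [1.7, -0.7, -0.0]
finger_gap: 84.9
grasp_force: 0.0
time: 32.85
eef_pos: [440.3, 249.1, 229.9]
tcp_rot: [-0.001, 0.167, 0.986, -0.0]
wrist_force: [0.3, -0.7, 0.2]
finger_gap: 85.1
grasp_force: 0.0
TCP [440.4 249.2 230. ] toolx 160.76 gap 85.3 grip 0
56.0 [441.9, 250.8] 160.82 err 0.32 tool xy -0.88 1.99 [163, 179, 187]
28.0 [457.9, 417.2] 102.02 err 0.29 tool xy 38.85 164.36 [57, 66, 68]
```

```bash
python3 -m crank '[{"jaw":8.5,"dp":[1.57,16.64,-3],"angular":[0,0,-58.7]},{"jaw":8.5,"dp":[1.57,16.64,-3],"angular":[0,0,-58.7]},{"jaw":8.5,"dp":[1.57,16.64,-3],"angular":[0,0,-58.7]},{"jaw":8.5,"dp":[1.57,16.64,-3],"angular":[0,0,-58.7]},{"jaw":8.5,"dp":[1.57,16.64,-3],"angular":[0,0,-58.7]},{"jaw":8.5,"dp":[1.57,16.64,-3],"angular":[0,0,-58.7]},{"jaw":8.5,"dp":[1.57,16.64,-3],"angular":[0,0,-58.7]},{"jaw":8.5,"dp":[1.57,16.64,-3],"angular":[0,0,-58.7]},{"jaw":8.5,"dp":[1.57,16.64,-3],"angular":[0,0,-58.7]},{"jaw":8.5,"dp":[1.57,16.64,-3],"angular":[0,0,-58.7]}]'
python3 -m crank '[{"jaw":8.5,"dp":[0,0,0],"angular":[0,0,0]},{"jaw":8.5,"dp":[0,0,0],"angular":[0,0,0]},{"jaw":8.5,"dp":[0,0,0],"angular":[0,0,0]}]'
python3 tool.py 28
```

```text
time: 33.9
eef_pos: [456.5, 415.7, 200.6]
tcp_rot: [-0.0, 0.628, 0.778, -0.0]
wrist_force: [0.2, -0.1, 0.3]
finger_gap: 85.1
grasp_force: 0.0
time: 34.2
eef_pos: [456.6, 415.6, 200.8]
tcp_rot: [-0.0, 0.629, 0.777, 0.0]
wrist_force: [-0.2, 0.5, -0.1]
finger_gap: 84.9
grasp_force: 0.0
TCP [456.6 415.7 200.8] toolx 102.04 gap 85.1 grip 0
28.0 [457.7, 416.4] 101.99 err 0.29 tool xy 0.48 1.23 [174, 192, 199]
```

```bash
python3 -m crank '[{"jaw":8.5,"dp":[-0.02,-0.08,-5],"angular":[0,0,0]},{"jaw":8.5,"dp":[-0.02,-0.08,-10],"angular":[0,0,0]},{"jaw":8.5,"dp":[-0.02,-0.08,-14],"angular":[0,0,0]},{"jaw":8.5,"dp":[-0.02,-0.08,-17],"angular":[0,0,0]},{"jaw":8.5,"dp":[-0.02,-0.08,-19],"angular":[0,0,0]},{"jaw":8.5,"dp":[-0.02,-0.08,-19.8],"angular":[0,0,0]},{"jaw":8.5,"dp":[-0.02,-0.08,-19.8],"angular":[0,0,0]},{"jaw":8.5,"dp":[-0.02,-0.08,-19.8],"angular":[0,0,0]},{"jaw":8.5,"dp":[-0.02,-0.08,-19.8],"angular":[0,0,0]},{"jaw":8.5,"dp":[-0.02,-0.08,-19.8],"angular":[0,0,0]}]'
python3 -m crank '[{"jaw":5.2,"dp":[0,0,0],"angular":[0,0,0]},{"jaw":5.2,"dp":[0,0,0],"angular":[0,0,0]},{"jaw":5.2,"dp":[0,0,0],"angular":[0,0,0]},{"jaw":5.2,"dp":[0,0,0],"angular":[0,0,0]},{"jaw":5.2,"dp":[0,0,0],"angular":[0,0,0]},{"jaw":5.2,"dp":[0,0,0],"angular":[0,0,0]},{"jaw":5.2,"dp":[0,0,2],"angular":[0,0,0]},{"jaw":5.2,"dp":[0,0,6],"angular":[0,0,0]},{"jaw":5.2,"dp":[0,0,10],"angular":[0,0,0]},{"jaw":5.2,"dp":[0,0,14],"angular":[0,0,0]}]'
```

```text
time: 35.25
eef_pos: [456.9, 415.5, 4.1]
tcp_rot: [0.0, 0.629, 0.777, 0.001]
wrist_force: [-0.2, 0.4, -0.8]
finger_gap: 84.7
grasp_force: 0.0
time: 36.25
eef_pos: [455.6, 414.0, 143.0]
tcp_rot: [-0.0, 0.629, 0.777, -0.001]
wrist_force: [0.8, 1.2, -2.8]
finger_gap: 58.8
grasp_force: 66.4
```

```bash
python3 -m crank '[{"jaw":5.2,"dp":[-1.55,-16.56,0],"angular":[0,0,58.7]},{"jaw":5.2,"dp":[-1.55,-16.56,0],"angular":[0,0,58.7]},{"jaw":5.2,"dp":[-1.55,-16.56,0],"angular":[0,0,58.7]},{"jaw":5.2,"dp":[-1.55,-16.56,0],"angular":[0,0,58.7]},{"jaw":5.2,"dp":[-1.55,-16.56,0],"angular":[0,0,58.7]},{"jaw":5.2,"dp":[-1.55,-16.56,0],"angular":[0,0,58.7]},{"jaw":5.2,"dp":[-1.55,-16.56,0],"angular":[0,0,58.7]},{"jaw":5.2,"dp":[-1.55,-16.56,0],"angular":[0,0,58.7]},{"jaw":5.2,"dp":[-1.55,-16.56,0],"angular":[0,0,58.7]},{"jaw":5.2,"dp":[-1.55,-16.56,0],"angular":[0,0,58.7]}]'
python3 -m crank '[{"jaw":5.2,"dp":[0,0,-3],"angular":[0,0,0]},{"jaw":5.2,"dp":[0,0,-5.5],"angular":[0,0,0]},{"jaw":5.2,"dp":[0,0,-7.5],"angular":[0,0,0]},{"jaw":5.2,"dp":[0,0,-7.9],"angular":[0,0,0]},{"jaw":5.2,"dp":[0,0,-7.9],"angular":[0,0,0]},{"jaw":5.2,"dp":[0,0,-7.9],"angular":[0,0,0]},{"jaw":5.2,"dp":[0,0,-7.9],"angular":[0,0,0]},{"jaw":5.2,"dp":[0,0,-7.9],"angular":[0,0,0]},{"jaw":5.2,"dp":[0,0,-8.2],"angular":[0,0,0]},{"jaw":5.2,"dp":[0,0,-8.4],"angular":[0,0,0]}]'
python3 -m crank '[{"jaw":5.2,"dp":[0,0,0],"angular":[0,0,0]},{"jaw":5.2,"dp":[0,0,0],"angular":[0,0,0]},{"jaw":5.2,"dp":[0,0,0],"angular":[0,0,0]}]'
```

```text
time: 37.25
eef_pos: [440.6, 249.2, 142.6]
tcp_rot: [-0.0, 0.168, 0.986, -0.0]
wrist_force: [0.7, 0.5, -3.4]
finger_gap: 58.9
grasp_force: 66.5
time: 38.25
eef_pos: [441.1, 249.3, 59.6]
tcp_rot: [0.0, 0.168, 0.986, -0.0]
wrist_force: [-6.0, -5.3, 22.0]
finger_gap: 59.0
grasp_force: 69.5
time: 38.55
eef_pos: [441.1, 249.3, 59.7]
tcp_rot: [0.0, 0.167, 0.986, -0.0]
wrist_force: [-2.1, -2.1, 5.6]
finger_gap: 59.0
grasp_force: 67.6
```

```bash
python3 -m crank '[{"jaw":8.5,"dp":[0,0,0],"angular":[0,0,0]},{"jaw":8.5,"dp":[0,0,0],"angular":[0,0,0]},{"jaw":8.5,"dp":[0,0,0],"angular":[0,0,0]},{"jaw":8.5,"dp":[0,0,1],"angular":[0,0,0]},{"jaw":8.5,"dp":[0,0,4],"angular":[0,0,0]},{"jaw":8.5,"dp":[0,0,8],"angular":[0,0,0]},{"jaw":8.5,"dp":[0,0,12],"angular":[0,0,0]},{"jaw":8.5,"dp":[0,0,16],"angular":[0,0,0]},{"jaw":8.5,"dp":[0,0,19],"angular":[0,0,0]},{"jaw":8.5,"dp":[0,0,20],"angular":[0,0,0]}]'
python3 -m crank '[{"jaw":8.5,"dp":[0,0,0],"angular":[0,0,0]},{"jaw":8.5,"dp":[0,0,0],"angular":[0,0,0]},{"jaw":8.5,"dp":[0,0,0],"angular":[0,0,0]},{"jaw":8.5,"dp":[0,0,0],"angular":[0,0,0]}]'
python3 tool.py 84 58
```

```text
time: 39.55
eef_pos: [441.8, 250.9, 262.7]
tcp_rot: [0.003, 0.167, 0.986, 0.002]
wrist_force: [0.0, 0.4, -0.7]
finger_gap: 85.1
grasp_force: 0.0
time: 39.95
eef_pos: [440.2, 248.9, 257.5]
tcp_rot: [-0.001, 0.167, 0.986, -0.001]
wrist_force: [-0.6, -0.9, 0.6]
finger_gap: 85.2
grasp_force: 0.0
TCP [440.4 249.1 257.8] toolx 160.76 gap 85.2 grip 0
84.0 [442.2, 250.7] 160.68 err 0.37 tool xy -1.2 2.16 [163, 181, 186]
```

```bash
python3 -m crank '[{"jaw":8.5,"dp":[10,-10,-1],"angular":[0,0,-42]},{"jaw":8.5,"dp":[10,-10,-1],"angular":[0,0,-42]},{"jaw":8.5,"dp":[10,-10,-1],"angular":[0,0,-42]},{"jaw":8.5,"dp":[10,-10,-1],"angular":[0,0,-42]},{"jaw":8.5,"dp":[10,-10,-1],"angular":[0,0,-42]},{"jaw":8.5,"dp":[10,-10,-1],"angular":[0,0,-42]}]'
python3 -m crank '[{"jaw":8.5,"dp":[8.5,-8.4,-1.8],"angular":[0,0,-40.2]},{"jaw":8.5,"dp":[8.5,-8.4,-1.8],"angular":[0,0,-40.2]},{"jaw":8.5,"dp":[8.5,-8.4,-1.8],"angular":[0,0,-40.2]},{"jaw":8.5,"dp":[8.5,-8.4,-1.8],"angular":[0,0,-40.2]},{"jaw":8.5,"dp":[8.5,-8.4,-1.8],"angular":[0,0,-40.2]},{"jaw":8.5,"dp":[8.5,-8.4,-1.8],"angular":[0,0,-40.2]},{"jaw":8.5,"dp":[8.5,-8.4,-1.8],"angular":[0,0,-40.2]},{"jaw":8.5,"dp":[8.5,-8.4,-1.8],"angular":[0,0,-40.2]},{"jaw":8.5,"dp":[8.5,-8.4,-1.8],"angular":[0,0,-40.2]},{"jaw":8.5,"dp":[8.5,-8.4,-1.8],"angular":[0,0,-40.2]}]'
python3 tool.py 58 20
```

```text
time: 40.6
eef_pos: [540.7, 149.2, 248.2]
tcp_rot: [-0.0, 0.509, 0.86, -0.0]
wrist_force: [0.8, 0.1, -0.3]
finger_gap: 85.0
grasp_force: 0.0
time: 41.6
eef_pos: [625.7, 65.3, 230.8]
tcp_rot: [-0.0, 0.774, 0.633, 0.0]
wrist_force: [-0.2, 0.4, -0.9]
finger_gap: 84.9
grasp_force: 0.0
TCP [625.8  65.3 230.9] toolx 78.58 gap 85.5 grip 0
58.0 [627.5, 66.2] 78.47 err 0.39 tool xy 1.19 1.51 [165, 183, 188]
```

```bash
python3 -m crank '[{"jaw":8.5,"dp":[0.03,-0.06,-5],"angular":[0,0,0]},{"jaw":8.5,"dp":[0.03,-0.06,-10],"angular":[0,0,0]},{"jaw":8.5,"dp":[0.03,-0.06,-13],"angular":[0,0,0]},{"jaw":8.5,"dp":[0.03,-0.06,-16],"angular":[0,0,0]},{"jaw":8.5,"dp":[0.03,-0.06,-18],"angular":[0,0,0]},{"jaw":8.5,"dp":[0.03,-0.06,-19.4],"angular":[0,0,0]},{"jaw":8.5,"dp":[0.03,-0.06,-19.8],"angular":[0,0,0]},{"jaw":8.5,"dp":[0.03,-0.06,-19.8],"angular":[0,0,0]},{"jaw":8.5,"dp":[0.03,-0.06,-19.8],"angular":[0,0,0]},{"jaw":8.5,"dp":[0.03,-0.06,-19.8],"angular":[0,0,0]}]'
python3 -m crank '[{"jaw":5.2,"dp":[0,0,0],"angular":[0,0,0]},{"jaw":5.2,"dp":[0,0,0],"angular":[0,0,0]},{"jaw":5.2,"dp":[0,0,0],"angular":[0,0,0]},{"jaw":5.2,"dp":[0,0,0],"angular":[0,0,0]},{"jaw":5.2,"dp":[0,0,0],"angular":[0,0,0]},{"jaw":5.2,"dp":[0,0,0],"angular":[0,0,0]},{"jaw":5.2,"dp":[0,0,1],"angular":[0,0,0]},{"jaw":5.2,"dp":[0,0,2],"angular":[0,0,0]},{"jaw":5.2,"dp":[0,0,3],"angular":[0,0,0]}]'
```

```text
time: 42.65
eef_pos: [627.0, 65.0, 34.2]
tcp_rot: [0.001, 0.774, 0.633, 0.001]
wrist_force: [-0.2, 0.2, -0.3]
finger_gap: 85.0
grasp_force: 0.0
time: 43.55
eef_pos: [625.6, 64.7, 63.1]
tcp_rot: [-0.0, 0.774, 0.633, -0.0]
wrist_force: [-0.6, -1.1, -5.1]
finger_gap: 58.8
grasp_force: 66.9
```

```bash
python3 -m crank '[{"jaw":5.2,"dp":[0,0,4],"angular":[0,0,0]},{"jaw":5.2,"dp":[-1,1,8],"angular":[0,0,5]},{"jaw":5.2,"dp":[-9,9,11.4],"angular":[0,0,41]},{"jaw":5.2,"dp":[-9,9,11.4],"angular":[0,0,41]},{"jaw":5.2,"dp":[-9,9,11.4],"angular":[0,0,41]},{"jaw":5.2,"dp":[-9,9,11.4],"angular":[0,0,41]},{"jaw":5.2,"dp":[-9,9,11.4],"angular":[0,0,41]},{"jaw":5.2,"dp":[-9,9,11.4],"angular":[0,0,41]}]'
python3 -m crank '[{"jaw":5.2,"dp":[-9.53,9.46,0],"angular":[0,0,41.2]},{"jaw":5.2,"dp":[-9.53,9.46,0],"angular":[0,0,41.2]},{"jaw":5.2,"dp":[-9.53,9.46,0],"angular":[0,0,41.2]},{"jaw":5.2,"dp":[-9.53,9.46,0],"angular":[0,0,41.2]},{"jaw":5.2,"dp":[-9.53,9.46,0],"angular":[0,0,41.2]},{"jaw":5.2,"dp":[-9.53,9.46,0],"angular":[0,0,41.2]},{"jaw":5.2,"dp":[-9.53,9.46,0],"angular":[0,0,41.2]},{"jaw":5.2,"dp":[-9.53,9.46,0],"angular":[0,0,41.2]},{"jaw":5.2,"dp":[-9.53,9.46,0],"angular":[0,0,41.2]}]'
python3 tool.py 201 203
```

```text
time: 44.35
eef_pos: [536.2, 153.9, 176.8]
tcp_rot: [0.0, 0.505, 0.863, -0.0]
wrist_force: [0.2, -0.7, -4.8]
finger_gap: 58.7
grasp_force: 67.3
time: 45.25
eef_pos: [441.0, 249.1, 176.8]
tcp_rot: [0.0, 0.168, 0.986, -0.0]
wrist_force: [-0.1, 0.3, -4.2]
finger_gap: 59.1
grasp_force: 67.3
TCP [440.9 249.2 176.9] toolx 160.65 gap 58.6 grip 67
```

```bash
python3 -m crank '[{"jaw":5.2,"dp":[0,0,-3],"angular":[0,0,0.1]},{"jaw":5.2,"dp":[0,0,-5.5],"angular":[0,0,0.1]},{"jaw":5.2,"dp":[0,0,-7.5],"angular":[0,0,0.1]},{"jaw":5.2,"dp":[0,0,-8.3],"angular":[0,0,0.1]},{"jaw":5.2,"dp":[0,0,-8.5],"angular":[0,0,0.1]},{"jaw":5.2,"dp":[0,0,-8.5],"angular":[0,0,0.1]},{"jaw":5.2,"dp":[0,0,-8.5],"angular":[0,0,0.1]},{"jaw":5.2,"dp":[0,0,-8.5],"angular":[0,0,0.1]},{"jaw":5.2,"dp":[0,0,-8.75],"angular":[0,0,0.1]},{"jaw":5.2,"dp":[0,0,-8.95],"angular":[0,0,0.1]}]'
python3 -m crank '[{"jaw":5.2,"dp":[0,0,0],"angular":[0,0,0]},{"jaw":5.2,"dp":[0,0,0],"angular":[0,0,0]},{"jaw":8.5,"dp":[0,0,0],"angular":[0,0,0]},{"jaw":8.5,"dp":[0,0,0],"angular":[0,0,0]},{"jaw":8.5,"dp":[0,0,0],"angular":[0,0,0]},{"jaw":8.5,"dp":[0,0,1],"angular":[0,0,0]},{"jaw":8.5,"dp":[0,0,4],"angular":[0,0,0]},{"jaw":8.5,"dp":[0,0,8],"angular":[0,0,0]},{"jaw":8.5,"dp":[0,0,12],"angular":[0,0,0]},{"jaw":8.5,"dp":[0,0,16],"angular":[0,0,0]}]'
python3 -m crank '[{"jaw":8.5,"dp":[0,0,4],"angular":[0,0,0]},{"jaw":8.5,"dp":[0,0,4],"angular":[0,0,0]},{"jaw":8.5,"dp":[0,0,4],"angular":[0,0,0]},{"jaw":8.5,"dp":[0,0,4],"angular":[0,0,0]},{"jaw":8.5,"dp":[0,0,4],"angular":[0,0,0]}]'
python3 tool.py 112 20
```

```text
time: 46.3
eef_pos: [441.1, 249.4, 87.8]
tcp_rot: [0.0, 0.167, 0.986, 0.0]
wrist_force: [-5.8, -5.4, 20.2]
finger_gap: 58.5
grasp_force: 70.1
time: 47.3
eef_pos: [440.4, 249.6, 249.5]
tcp_rot: [0.0, 0.166, 0.986, 0.0]
wrist_force: [0.7, -0.2, -0.0]
finger_gap: 85.3
grasp_force: 0.0
time: 47.8
eef_pos: [440.2, 248.7, 286.0]
tcp_rot: [-0.001, 0.166, 0.986, -0.001]
wrist_force: [-1.1, 0.2, -0.7]
finger_gap: 84.8
grasp_force: 0.0
TCP [440.3 248.9 286.2] toolx 160.86 gap 85.4 grip 0
112.0 [442.2, 250.8] 160.82 err 0.29 tool xy -1.2 2.42 [166, 186, 191]
```

```bash
python3 -m crank '[{"jaw":8.5,"dp":[5,-19.5,0],"angular":[0,0,-28]},{"jaw":8.5,"dp":[5,-19.5,0],"angular":[0,0,-28]},{"jaw":8.5,"dp":[5,-19.5,0],"angular":[0,0,-28]},{"jaw":8.5,"dp":[5,-19.5,0],"angular":[0,0,-28]},{"jaw":8.5,"dp":[5,-19.5,0],"angular":[0,0,-28]},{"jaw":8.5,"dp":[5,-19.5,0],"angular":[0,0,-28]}]'
python3 -m crank '[{"jaw":8.5,"dp":[-5.91,-19.58,-8.65],"angular":[0,0,-29.1]},{"jaw":8.5,"dp":[-5.91,-19.58,-8.65],"angular":[0,0,-29.1]},{"jaw":8.5,"dp":[-5.91,-19.58,-8.65],"angular":[0,0,-29.1]},{"jaw":8.5,"dp":[-5.91,-19.58,-8.65],"angular":[0,0,-29.1]},{"jaw":8.5,"dp":[-5.91,-19.58,-8.65],"angular":[0,0,-29.1]},{"jaw":8.5,"dp":[-5.91,-19.58,-8.65],"angular":[0,0,-29.1]},{"jaw":8.5,"dp":[-5.91,-19.58,-8.65],"angular":[0,0,-29.1]},{"jaw":8.5,"dp":[-5.91,-19.58,-8.65],"angular":[0,0,-29.1]},{"jaw":8.5,"dp":[-5.91,-19.58,-8.65],"angular":[0,0,-29.1]},{"jaw":8.5,"dp":[-5.91,-19.58,-8.65],"angular":[0,0,-29.1]}]'
python3 tool.py 28 20
```

```text
time: 48.45
eef_pos: [490.7, 53.0, 286.4]
tcp_rot: [-0.001, 0.401, 0.916, -0.0]
wrist_force: [1.0, 1.2, 0.6]
finger_gap: 84.8
grasp_force: 0.0
time: 49.45
eef_pos: [432.3, -140.3, 201.3]
tcp_rot: [0.0, 0.616, 0.787, 0.0]
wrist_force: [-0.0, 0.1, -0.2]
finger_gap: 85.0
grasp_force: 0.0
TCP [ 432.2 -140.6  201.2] toolx 103.85 gap 84.8 grip 0
28.0 [433.5, -140.3] 103.63 err 0.37 tool xy -0.06 1.37 [150, 168, 172]
28.0 [313.7, -185.3] 29.71 err 0.46 tool xy -15.08 -125.72 [18, 56, 120]
20.0 [433.9, -142.3] 103.63 err 2.27 tool xy -2.1 1.28 [150, 168, 172]
20.0 [311.2, -188.5] 29.71 err 2.35 tool xy -17.59 -128.91 [18, 56, 120]
```

```bash
python3 -m crank '[{"jaw":8.5,"dp":[0.04,-0.04,-5],"angular":[0,0,-0.15]},{"jaw":8.5,"dp":[0.04,-0.04,-10],"angular":[0,0,-0.15]},{"jaw":8.5,"dp":[0.04,-0.04,-14],"angular":[0,0,-0.15]},{"jaw":8.5,"dp":[0.04,-0.04,-17],"angular":[0,0,-0.15]},{"jaw":8.5,"dp":[0.04,-0.04,-19],"angular":[0,0,-0.15]},{"jaw":8.5,"dp":[0.04,-0.04,-19.8],"angular":[0,0,-0.15]},{"jaw":8.5,"dp":[0.04,-0.04,-19.8],"angular":[0,0,-0.15]},{"jaw":8.5,"dp":[0.04,-0.04,-19.8],"angular":[0,0,-0.15]},{"jaw":8.5,"dp":[0.04,-0.04,-19.8],"angular":[0,0,-0.15]},{"jaw":8.5,"dp":[0.04,-0.04,-19.8],"angular":[0,0,-0.15]}]'
python3 -m crank '[{"jaw":5.2,"dp":[0,0,0],"angular":[0,0,0]},{"jaw":5.2,"dp":[0,0,0],"angular":[0,0,0]},{"jaw":5.2,"dp":[0,0,0],"angular":[0,0,0]},{"jaw":5.2,"dp":[0,0,0],"angular":[0,0,0]},{"jaw":5.2,"dp":[0,0,0],"angular":[0,0,0]},{"jaw":5.2,"dp":[0,0,0],"angular":[0,0,0]},{"jaw":5.2,"dp":[0,0,2],"angular":[0,0,0]},{"jaw":5.2,"dp":[0,0,6],"angular":[0,0,0]},{"jaw":5.2,"dp":[0,0,10],"angular":[0,0,0]},{"jaw":5.2,"dp":[0,0,14],"angular":[0,0,0]}]'
```

```text
time: 50.5
eef_pos: [432.9, -142.2, 3.8]
tcp_rot: [0.001, 0.619, 0.786, 0.0]
wrist_force: [-0.2, 0.5, -0.3]
finger_gap: 85.0
grasp_force: 0.0
time: 51.5
eef_pos: [431.0, -141.5, 143.6]
tcp_rot: [-0.001, 0.618, 0.786, -0.0]
wrist_force: [0.6, -1.4, -3.7]
finger_gap: 58.4
grasp_force: 67.5
```

```bash
python3 -m crank '[{"jaw":5.2,"dp":[5.9,19.5,5.7],"angular":[0,0,28]},{"jaw":5.2,"dp":[5.9,19.5,5.7],"angular":[0,0,28]},{"jaw":5.2,"dp":[5.9,19.5,5.7],"angular":[0,0,28]},{"jaw":5.2,"dp":[5.9,19.5,5.7],"angular":[0,0,28]},{"jaw":5.2,"dp":[5.9,19.5,5.7],"angular":[0,0,28]},{"jaw":5.2,"dp":[5.9,19.5,5.7],"angular":[0,0,28]},{"jaw":5.2,"dp":[5.9,19.5,5.7],"angular":[0,0,28]}]'
python3 -m crank '[{"jaw":5.2,"dp":[-5.03,19.62,0],"angular":[0,0,29.1]},{"jaw":5.2,"dp":[-5.03,19.62,0],"angular":[0,0,29.1]},{"jaw":5.2,"dp":[-5.03,19.62,0],"angular":[0,0,29.1]},{"jaw":5.2,"dp":[-5.03,19.62,0],"angular":[0,0,29.1]},{"jaw":5.2,"dp":[-5.03,19.62,0],"angular":[0,0,29.1]},{"jaw":5.2,"dp":[-5.03,19.62,0],"angular":[0,0,29.1]},{"jaw":5.2,"dp":[-5.03,19.62,0],"angular":[0,0,29.1]},{"jaw":5.2,"dp":[-5.03,19.62,0],"angular":[0,0,29.1]},{"jaw":5.2,"dp":[-5.03,19.62,0],"angular":[0,0,29.1]},{"jaw":5.2,"dp":[-5.03,19.62,0],"angular":[0,0,29.1]}]'
python3 -c "
from h import *
o=arm.get_obs();q=o['tcp_rot'];print(o['eef_pos'],2*np.degrees(np.arctan2(q[2],q[1])),o['grasp_force'])"
```

```text
time: 52.2
eef_pos: [490.1, 51.9, 198.8]
tcp_rot: [-0.001, 0.41, 0.912, -0.001]
wrist_force: [0.3, 0.5, -3.6]
finger_gap: 58.5
grasp_force: 67.6
time: 53.2
eef_pos: [441.3, 248.2, 199.7]
tcp_rot: [0.0, 0.169, 0.986, -0.0]
wrist_force: [-0.9, 0.0, -3.9]
finger_gap: 58.8
grasp_force: 67.6
[441.31434527 248.18744964 199.74032786] 160.5546045019137 67.63245820999146
```

```bash
python3 -m crank '[{"jaw":5.2,"dp":[0,0,-3],"angular":[0,0,0.2]},{"jaw":5.2,"dp":[0,0,-5.5],"angular":[0,0,0.2]},{"jaw":5.2,"dp":[0,0,-7],"angular":[0,0,0.2]},{"jaw":5.2,"dp":[0,0,-7.8],"angular":[0,0,0.2]},{"jaw":5.2,"dp":[0,0,-8],"angular":[0,0,0.2]},{"jaw":5.2,"dp":[0,0,-8],"angular":[0,0,0.2]},{"jaw":5.2,"dp":[0,0,-8],"angular":[0,0,0.2]},{"jaw":5.2,"dp":[0,0,-8],"angular":[0,0,0.2]},{"jaw":5.2,"dp":[0,0,-8.25],"angular":[0,0,0.2]},{"jaw":5.2,"dp":[0,0,-8.45],"angular":[0,0,0.2]}]'
python3 -m crank '[{"jaw":5.2,"dp":[0,0,0],"angular":[0,0,0]},{"jaw":5.2,"dp":[0,0,0],"angular":[0,0,0]},{"jaw":8.5,"dp":[0,0,0],"angular":[0,0,0]},{"jaw":8.5,"dp":[0,0,0],"angular":[0,0,0]},{"jaw":8.5,"dp":[0,0,0],"angular":[0,0,0]},{"jaw":8.5,"dp":[0,0,1],"angular":[0,0,0]},{"jaw":8.5,"dp":[0,0,4],"angular":[0,0,0]},{"jaw":8.5,"dp":[0,0,8],"angular":[0,0,0]},{"jaw":8.5,"dp":[0,0,12],"angular":[0,0,0]},{"jaw":8.5,"dp":[0,0,16],"angular":[0,0,0]}]'
python3 -m crank '[{"jaw":8.5,"dp":[0,0,4],"angular":[0,0,0]},{"jaw":8.5,"dp":[0,0,4],"angular":[0,0,0]},{"jaw":8.5,"dp":[0,0,4],"angular":[0,0,0]},{"jaw":8.5,"dp":[0,0,4],"angular":[0,0,0]},{"jaw":8.5,"dp":[0,0,4],"angular":[0,0,0]}]'
python3 tool.py 140 20
```

```text
time: 54.2
eef_pos: [441.0, 249.4, 115.6]
tcp_rot: [0.0, 0.166, 0.986, 0.0]
wrist_force: [-3.4, -3.9, 22.5]
finger_gap: 58.4
grasp_force: 71.2
time: 55.2
eef_pos: [440.4, 249.6, 277.6]
tcp_rot: [0.0, 0.166, 0.986, 0.0]
wrist_force: [1.0, 0.3, 0.7]
finger_gap: 84.8
grasp_force: 0.0
time: 55.7
eef_pos: [440.2, 248.7, 314.1]
tcp_rot: [-0.001, 0.166, 0.986, -0.001]
wrist_force: [0.0, 0.2, 0.7]
finger_gap: 85.4
grasp_force: 0.0
TCP [440.3 248.9 314.1] toolx 160.91 gap 85.0 grip 0
140.0 [441.9, 250.8] 160.85 err 0.36 tool xy -0.89 2.33 [169, 191, 196]
20.0 [459.6, 0.8] 103.58 err 0.36 tool xy -99.38 -228.14 [76, 105, 137]
```

```bash
python3 -m crank '[{"jaw":8.5,"dp":[7,-34,0],"angular":[0,0,-45]},{"jaw":8.5,"dp":[7,-34,0],"angular":[0,0,-45]},{"jaw":8.5,"dp":[7,-34,0],"angular":[0,0,-45]},{"jaw":8.5,"dp":[7,-34,0],"angular":[0,0,-45]},{"jaw":8.5,"dp":[7,-34,0],"angular":[0,0,-45]},{"jaw":8.5,"dp":[7,-34,0],"angular":[0,0,-45]},{"jaw":8.5,"dp":[7,-34,0],"angular":[0,0,-45]},{"jaw":8.5,"dp":[7,-34,0],"angular":[0,0,-45]}]'
python3 -m crank '[{"jaw":8.5,"dp":[-6.09,-33.04,-11.45],"angular":[0,0,-44.5]},{"jaw":8.5,"dp":[-6.09,-33.04,-11.45],"angular":[0,0,-44.5]},{"jaw":8.5,"dp":[-6.09,-33.04,-11.45],"angular":[0,0,-44.5]},{"jaw":8.5,"dp":[-6.09,-33.04,-11.45],"angular":[0,0,-44.5]},{"jaw":8.5,"dp":[-6.09,-33.04,-11.45],"angular":[0,0,-44.5]},{"jaw":8.5,"dp":[-6.09,-33.04,-11.45],"angular":[0,0,-44.5]},{"jaw":8.5,"dp":[-6.09,-33.04,-11.45],"angular":[0,0,-44.5]},{"jaw":8.5,"dp":[-6.09,-33.04,-11.45],"angular":[0,0,-44.5]},{"jaw":8.5,"dp":[-6.09,-33.04,-11.45],"angular":[0,0,-44.5]},{"jaw":8.5,"dp":[-6.09,-33.04,-11.45],"angular":[0,0,-44.5]}]'
python3 -m crank '[{"jaw":8.5,"dp":[0,0,0],"angular":[0,0,0]},{"jaw":8.5,"dp":[0,0,0],"angular":[0,0,0]},{"jaw":8.5,"dp":[0,0,0],"angular":[0,0,0]},{"jaw":8.5,"dp":[0,0,0],"angular":[0,0,0]}]'
python3 tool.py 28
```

```text
time: 56.55
eef_pos: [511.0, -99.1, 313.4]
tcp_rot: [-0.001, 0.536, 0.844, -0.001]
wrist_force: [-0.0, -0.8, -0.6]
finger_gap: 85.3
grasp_force: 0.0
time: 57.55
eef_pos: [450.9, -419.0, 200.7]
tcp_rot: [-0.001, 0.811, 0.584, 0.001]
wrist_force: [0.1, 0.9, 0.4]
finger_gap: 85.0
grasp_force: 0.0
time: 57.95
eef_pos: [450.2, -420.6, 201.2]
tcp_rot: [0.0, 0.812, 0.584, 0.0]
wrist_force: [1.2, -1.4, -1.0]
finger_gap: 85.1
grasp_force: 0.0
TCP [ 450.  -420.8  201.1] toolx 71.41 gap 84.9 grip 0
28.0 [451.4, -418.7] 71.4 err 0.27 tool xy 2.42 0.62 [146, 165, 170]
28.0 [306.5, -342.2] 16.78 err 0.41 tool xy 28.74 -161.11 [23, 26, 22]
28.0 [324.3, -480.6] 109.8 err 0.41 tool xy -96.76 -100.12 [1, 86, 194]
```

```bash
python3 -m crank '[{"jaw":8.5,"dp":[0.01,0.08,-5],"angular":[0,0,0]},{"jaw":8.5,"dp":[0.01,0.08,-10],"angular":[0,0,0]},{"jaw":8.5,"dp":[0.01,0.08,-14],"angular":[0,0,0]},{"jaw":8.5,"dp":[0.01,0.08,-17],"angular":[0,0,0]},{"jaw":8.5,"dp":[0.01,0.08,-19],"angular":[0,0,0]},{"jaw":8.5,"dp":[0.01,0.08,-19.8],"angular":[0,0,0]},{"jaw":8.5,"dp":[0.01,0.08,-19.8],"angular":[0,0,0]},{"jaw":8.5,"dp":[0.01,0.08,-19.8],"angular":[0,0,0]},{"jaw":8.5,"dp":[0.01,0.08,-19.8],"angular":[0,0,0]},{"jaw":8.5,"dp":[0.01,0.08,-19.8],"angular":[0,0,0]}]'
python3 -m crank '[{"jaw":5.2,"dp":[0,0,0],"angular":[0,0,0]},{"jaw":5.2,"dp":[0,0,0],"angular":[0,0,0]},{"jaw":5.2,"dp":[0,0,0],"angular":[0,0,0]},{"jaw":5.2,"dp":[0,0,0],"angular":[0,0,0]},{"jaw":5.2,"dp":[0,0,0],"angular":[0,0,0]},{"jaw":5.2,"dp":[0,0,0],"angular":[0,0,0]},{"jaw":5.2,"dp":[0,0,3],"angular":[0,0,0]},{"jaw":5.2,"dp":[0,0,8],"angular":[0,0,0]},{"jaw":5.2,"dp":[0,0,13],"angular":[0,0,0]},{"jaw":5.2,"dp":[0,0,18],"angular":[0,0,0]}]'
```

```text
time: 59.0
eef_pos: [450.7, -420.8, 4.1]
tcp_rot: [0.001, 0.812, 0.583, 0.0]
wrist_force: [0.2, 0.4, 0.4]
finger_gap: 84.6
grasp_force: 0.0
time: 60.0
eef_pos: [449.0, -419.6, 183.4]
tcp_rot: [-0.001, 0.812, 0.584, -0.0]
wrist_force: [1.3, -1.2, -3.6]
finger_gap: 58.5
grasp_force: 66.9
```

```bash
python3 -m crank '[{"jaw":5.2,"dp":[6,33.5,4.5],"angular":[0,0,45]},{"jaw":5.2,"dp":[6,33.5,4.5],"angular":[0,0,45]},{"jaw":5.2,"dp":[6,33.5,4.5],"angular":[0,0,45]},{"jaw":5.2,"dp":[6,33.5,4.5],"angular":[0,0,45]},{"jaw":5.2,"dp":[6,33.5,4.5],"angular":[0,0,45]},{"jaw":5.2,"dp":[6,33.5,4.5],"angular":[0,0,45]},{"jaw":5.2,"dp":[6,33.5,4.5],"angular":[0,0,45]},{"jaw":5.2,"dp":[6,33.5,4.5],"angular":[0,0,45]},{"jaw":5.2,"dp":[6,33.5,4.5],"angular":[0,0,45]}]'
python3 -m crank '[{"jaw":5.2,"dp":[-6.92,33.46,0],"angular":[0,0,44.4]},{"jaw":5.2,"dp":[-6.92,33.46,0],"angular":[0,0,44.4]},{"jaw":5.2,"dp":[-6.92,33.46,0],"angular":[0,0,44.4]},{"jaw":5.2,"dp":[-6.92,33.46,0],"angular":[0,0,44.4]},{"jaw":5.2,"dp":[-6.92,33.46,0],"angular":[0,0,44.4]},{"jaw":5.2,"dp":[-6.92,33.46,0],"angular":[0,0,44.4]},{"jaw":5.2,"dp":[-6.92,33.46,0],"angular":[0,0,44.4]},{"jaw":5.2,"dp":[-6.92,33.46,0],"angular":[0,0,44.4]},{"jaw":5.2,"dp":[-6.92,33.46,0],"angular":[0,0,44.4]},{"jaw":5.2,"dp":[-6.92,33.46,0],"angular":[0,0,44.4]}]'
python3 -m crank '[{"jaw":5.2,"dp":[0,0,0],"angular":[0,0,0]},{"jaw":5.2,"dp":[0,0,0],"angular":[0,0,0]},{"jaw":5.2,"dp":[0,0,0],"angular":[0,0,0]}]'
python3 -c "
from h import *
o=arm.get_obs();q=o['tcp_rot'];print(o['eef_pos'],2*np.degrees(np.arctan2(q[2],q[1])),o['grasp_force'])"
```

```text
time: 60.9
eef_pos: [509.4, -84.1, 227.3]
tcp_rot: [-0.0, 0.526, 0.851, -0.0]
wrist_force: [-0.4, -1.0, -3.9]
finger_gap: 58.7
grasp_force: 66.9
time: 61.9
eef_pos: [441.7, 246.8, 226.9]
tcp_rot: [-0.0, 0.169, 0.986, -0.001]
wrist_force: [-0.4, 0.4, -3.4]
finger_gap: 58.8
grasp_force: 67.0
time: 62.2
eef_pos: [441.3, 248.3, 227.8]
tcp_rot: [0.0, 0.168, 0.986, -0.0]
wrist_force: [0.5, 0.4, -3.5]
finger_gap: 59.0
grasp_force: 67.0
[441.26418805 248.34408727 227.75774767] 160.6734878654246 66.9773268699646
```

```bash
python3 -m crank '[{"jaw":5.2,"dp":[0,0,-3],"angular":[0,0,0.1]},{"jaw":5.2,"dp":[0,0,-5.5],"angular":[0,0,0.1]},{"jaw":5.2,"dp":[0,0,-7],"angular":[0,0,0.1]},{"jaw":5.2,"dp":[0,0,-7.8],"angular":[0,0,0.1]},{"jaw":5.2,"dp":[0,0,-8],"angular":[0,0,0.1]},{"jaw":5.2,"dp":[0,0,-8],"angular":[0,0,0.1]},{"jaw":5.2,"dp":[0,0,-8],"angular":[0,0,0.1]},{"jaw":5.2,"dp":[0,0,-8],"angular":[0,0,0.1]},{"jaw":5.2,"dp":[0,0,-8.25],"angular":[0,0,0.1]},{"jaw":5.2,"dp":[0,0,-8.45],"angular":[0,0,0.1]}]'
python3 -m crank '[{"jaw":5.2,"dp":[0,0,0],"angular":[0,0,0]},{"jaw":5.2,"dp":[0,0,0],"angular":[0,0,0]},{"jaw":8.5,"dp":[0,0,0],"angular":[0,0,0]},{"jaw":8.5,"dp":[0,0,0],"angular":[0,0,0]},{"jaw":8.5,"dp":[0,0,0],"angular":[0,0,0]},{"jaw":8.5,"dp":[0,0,1],"angular":[0,0,0]},{"jaw":8.5,"dp":[0,0,4],"angular":[0,0,0]},{"jaw":8.5,"dp":[0,0,8],"angular":[0,0,0]},{"jaw":8.5,"dp":[0,0,12],"angular":[0,0,0]},{"jaw":8.5,"dp":[0,0,16],"angular":[0,0,0]}]'
python3 -m crank '[{"jaw":8.5,"dp":[0,0,4],"angular":[0,0,0]},{"jaw":8.5,"dp":[0,0,4],"angular":[0,0,0]},{"jaw":8.5,"dp":[0,0,4],"angular":[0,0,0]},{"jaw":8.5,"dp":[0,0,4],"angular":[0,0,0]},{"jaw":8.5,"dp":[0,0,4],"angular":[0,0,0]}]'
python3 tool.py 168 20
```

```text
time: 63.2
eef_pos: [441.0, 249.4, 143.6]
tcp_rot: [0.0, 0.166, 0.986, 0.0]
wrist_force: [-2.7, -3.6, 20.5]
finger_gap: 58.9
grasp_force: 70.2
time: 64.2
eef_pos: [440.4, 249.6, 305.6]
tcp_rot: [0.0, 0.166, 0.986, 0.0]
wrist_force: [0.6, -0.5, -1.1]
finger_gap: 85.3
grasp_force: 0.0
time: 64.7
eef_pos: [440.3, 248.8, 342.0]
tcp_rot: [-0.001, 0.166, 0.986, -0.001]
wrist_force: [0.8, -0.1, -0.2]
finger_gap: 84.7
grasp_force: 0.0
TCP [440.3 248.9 342.2] toolx 160.91 gap 84.9 grip 0
168.0 [441.9, 250.9] 160.84 err 0.28 tool xy -0.83 2.39 [173, 194, 200]
20.0 [459.6, 0.8] 103.33 err 0.26 tool xy -99.35 -228.17 [104, 76, 63]
```

```bash
python3 -m crank '[{"jaw":8.5,"dp":[1.74,-25,-4],"angular":[0,0,-57.4]},{"jaw":8.5,"dp":[1.74,-25,-4],"angular":[0,0,-57.4]},{"jaw":8.5,"dp":[1.74,-25,-4],"angular":[0,0,-57.4]},{"jaw":8.5,"dp":[1.74,-25,-15.05],"angular":[0,0,-57.4]},{"jaw":8.5,"dp":[1.74,-25,-15.05],"angular":[0,0,-57.4]},{"jaw":8.5,"dp":[1.74,-25,-15.05],"angular":[0,0,-57.4]},{"jaw":8.5,"dp":[1.74,-25,-15.05],"angular":[0,0,-57.4]},{"jaw":8.5,"dp":[1.74,-25,-15.05],"angular":[0,0,-57.4]},{"jaw":8.5,"dp":[1.74,-25,-15.05],"angular":[0,0,-57.4]},{"jaw":8.5,"dp":[1.74,-25,-15.05],"angular":[0,0,-57.4]}]'
python3 -m crank '[{"jaw":8.5,"dp":[0,0,0],"angular":[0,0,0]},{"jaw":8.5,"dp":[0,0,0],"angular":[0,0,0]},{"jaw":8.5,"dp":[0,0,0],"angular":[0,0,0]},{"jaw":8.5,"dp":[0,0,0],"angular":[0,0,0]},{"jaw":8.5,"dp":[0,0,0],"angular":[0,0,0]}]'
python3 tool.py 20
```

```text
time: 65.75
eef_pos: [458.9, 0.8, 193.9]
tcp_rot: [0.001, 0.618, 0.786, 0.001]
wrist_force: [-0.1, 0.8, -0.6]
finger_gap: 85.2
grasp_force: 0.0
time: 66.25
eef_pos: [458.2, -0.6, 192.9]
tcp_rot: [0.0, 0.619, 0.785, 0.0]
wrist_force: [0.6, -0.3, -0.3]
finger_gap: 85.0
grasp_force: 0.0
TCP [458.2  -0.6 192.9] toolx 103.49 gap 85.2 grip 0
20.0 [459.5, 1.5] 103.49 err 0.37 tool xy 1.78 1.75 [35, 121, 168]
```

```bash
python3 -m crank '[{"jaw":8.5,"dp":[-0.01,0.06,-5],"angular":[0,0,0]},{"jaw":8.5,"dp":[-0.01,0.06,-10],"angular":[0,0,0]},{"jaw":8.5,"dp":[-0.01,0.06,-13],"angular":[0,0,0]},{"jaw":8.5,"dp":[-0.01,0.06,-16],"angular":[0,0,0]},{"jaw":8.5,"dp":[-0.01,0.06,-18],"angular":[0,0,0]},{"jaw":8.5,"dp":[-0.01,0.06,-19],"angular":[0,0,0]},{"jaw":8.5,"dp":[-0.01,0.06,-19.3],"angular":[0,0,0]},{"jaw":8.5,"dp":[-0.01,0.06,-19.3],"angular":[0,0,0]},{"jaw":8.5,"dp":[-0.01,0.06,-19.3],"angular":[0,0,0]},{"jaw":8.5,"dp":[-0.01,0.06,-19.3],"angular":[0,0,0]}]'
python3 -m crank '[{"jaw":5.2,"dp":[0,0,0],"angular":[0,0,0]},{"jaw":5.2,"dp":[0,0,0],"angular":[0,0,0]},{"jaw":5.2,"dp":[0,0,0],"angular":[0,0,0]},{"jaw":5.2,"dp":[0,0,0],"angular":[0,0,0]},{"jaw":5.2,"dp":[0,0,0],"angular":[0,0,0]},{"jaw":5.2,"dp":[0,0,0],"angular":[0,0,0]},{"jaw":5.2,"dp":[0,0,3],"angular":[0,0,0]},{"jaw":5.2,"dp":[0,0,8],"angular":[0,0,0]},{"jaw":5.2,"dp":[0,0,13],"angular":[0,0,0]},{"jaw":5.2,"dp":[0,0,18],"angular":[0,0,0]}]'
```

```text
time: 67.3
eef_pos: [458.9, -0.1, 0.7]
tcp_rot: [0.001, 0.619, 0.785, 0.001]
wrist_force: [0.1, -0.6, -0.6]
finger_gap: 85.2
grasp_force: 0.0
time: 68.3
eef_pos: [457.1, -0.0, 181.2]
tcp_rot: [-0.001, 0.619, 0.785, -0.0]
wrist_force: [0.7, -1.0, -2.7]
finger_gap: 58.8
grasp_force: 67.4
```

```bash
python3 -m crank '[{"jaw":5.2,"dp":[0,2,4],"angular":[0,0,8]},{"jaw":5.2,"dp":[-0.5,5,7.5],"angular":[0,0,16]},{"jaw":5.2,"dp":[-1.73,24.94,7.5],"angular":[0,0,57.4]},{"jaw":5.2,"dp":[-1.73,24.94,7.5],"angular":[0,0,57.4]},{"jaw":5.2,"dp":[-1.73,24.94,7.5],"angular":[0,0,57.4]},{"jaw":5.2,"dp":[-1.73,24.94,7.5],"angular":[0,0,57.4]},{"jaw":5.2,"dp":[-1.73,24.94,7.5],"angular":[0,0,57.4]},{"jaw":5.2,"dp":[-1.73,24.94,7.5],"angular":[0,0,57.4]},{"jaw":5.2,"dp":[-1.73,24.94,7.5],"angular":[0,0,57.4]},{"jaw":5.2,"dp":[-1.73,24.94,7.5],"angular":[0,0,57.4]}]'
python3 -m crank '[{"jaw":5.2,"dp":[0,0,0],"angular":[0,0,0]},{"jaw":5.2,"dp":[0,0,0],"angular":[0,0,0]},{"jaw":5.2,"dp":[0,0,0],"angular":[0,0,0]},{"jaw":5.2,"dp":[0,0,0],"angular":[0,0,0]}]'
python3 -c "
from h import *
o=arm.get_obs();q=o['tcp_rot'];print(o['eef_pos'],2*np.degrees(np.arctan2(q[2],q[1])),o['grasp_force'])"
```

```text
time: 69.3
eef_pos: [441.4, 247.3, 254.4]
tcp_rot: [-0.0, 0.169, 0.986, -0.001]
wrist_force: [0.4, 0.9, -1.6]
finger_gap: 58.6
grasp_force: 67.5
time: 69.7
eef_pos: [440.9, 249.1, 254.9]
tcp_rot: [0.0, 0.166, 0.986, -0.0]
wrist_force: [-0.3, 0.9, -3.1]
finger_gap: 58.5
grasp_force: 67.5
[440.94135731 249.05843081 254.91775161] 160.84164593049007 67.49930262565613
```

Settle just above, then touch down (254.8 → 172.8 → 168.2), release and look.

```bash
python3 -m crank '[{"jaw":5.2,"dp":[0,0,-3],"angular":[0,0,0]},{"jaw":5.2,"dp":[0,0,-5.5],"angular":[0,0,0]},{"jaw":5.2,"dp":[0,0,-7.2],"angular":[0,0,0]},{"jaw":5.2,"dp":[0,0,-8],"angular":[0,0,0]},{"jaw":5.2,"dp":[0,0,-8.2],"angular":[0,0,0]},{"jaw":5.2,"dp":[0,0,-8.2],"angular":[0,0,0]},{"jaw":5.2,"dp":[0,0,-8.2],"angular":[0,0,0]},{"jaw":5.2,"dp":[0,0,-8.2],"angular":[0,0,0]},{"jaw":5.2,"dp":[0,0,-8.45],"angular":[0,0,0]},{"jaw":5.2,"dp":[0,0,-8.65],"angular":[0,0,0]}]'
python3 -m crank '[{"jaw":5.2,"dp":[0,0,0],"angular":[0,0,0]},{"jaw":5.2,"dp":[0,0,0],"angular":[0,0,0]},{"jaw":8.5,"dp":[0,0,0],"angular":[0,0,0]},{"jaw":8.5,"dp":[0,0,0],"angular":[0,0,0]},{"jaw":8.5,"dp":[0,0,0],"angular":[0,0,0]},{"jaw":8.5,"dp":[0,0,1],"angular":[0,0,0]},{"jaw":8.5,"dp":[0,0,4],"angular":[0,0,0]},{"jaw":8.5,"dp":[0,0,8],"angular":[0,0,0]},{"jaw":8.5,"dp":[0,0,12],"angular":[0,0,0]},{"jaw":8.5,"dp":[0,0,16],"angular":[0,0,0]}]'
python3 -m crank '[{"jaw":8.5,"dp":[0,0,4],"angular":[0,0,0]},{"jaw":8.5,"dp":[0,0,4],"angular":[0,0,0]},{"jaw":8.5,"dp":[0,0,4],"angular":[0,0,0]},{"jaw":8.5,"dp":[0,0,4],"angular":[0,0,0]},{"jaw":8.5,"dp":[0,0,4],"angular":[0,0,0]}]'
python3 tool.py 188
python3 - <<'E'
from h import *
for c in("top","scene"):
    m=arm.camera_model(c);im=arm.read_camera(c); cv2.imwrite(f"pics/{c}9.png",im)
    for l in("drift","drift_tip","spool","mug","tin","bearing"): print(c,l,[(np.round(w(m,r["position"]),1).tolist(),round(r["p"],2)) for r in arm.landmark_of(l,c)][:2])
E
```

```text
time: 70.7
eef_pos: [441.1, 249.5, 168.7]
tcp_rot: [0.0, 0.166, 0.986, 0.0]
wrist_force: [-2.7, -2.3, 17.1]
finger_gap: 58.4
grasp_force: 69.6
time: 71.7
eef_pos: [440.4, 249.6, 330.6]
tcp_rot: [0.0, 0.166, 0.986, 0.0]
wrist_force: [0.7, 0.2, -0.8]
finger_gap: 84.6
grasp_force: 0.0
time: 72.2
eef_pos: [440.3, 248.8, 367.1]
tcp_rot: [-0.001, 0.166, 0.986, -0.001]
wrist_force: [-0.1, -0.3, 0.0]
finger_gap: 84.9
grasp_force: 0.0
TCP [440.4 248.9 367.2] toolx 160.91 gap 85.1 grip 0
188.0 [441.9, 251.0] 160.76 err 0.38 tool xy -0.72 2.49 [49, 144, 195]
top drift [([642.7, -253.7, -0.1], 0.62), ([644.1, -206.5, -0.3], 0.42)]
top drift_tip [([651.5, -113.4, 10.8], 0.73), ([768.1, 96.9, -3.7], 0.55)]
top spool [([621.5, 26.1, 41.9], 0.19)]
top mug [([684.3, 385.6, -4.0], 0.96)]
top tin []
top bearing [([772.2, 99.7, -2.3], 0.6), ([644.9, 148.9, 0.7], 0.45)]
scene drift [([646.7, -252.1, 3.8], 0.62), ([653.9, -114.6, 8.7], 0.53)]
scene drift_tip [([654.6, -116.6, 8.1], 0.5)]
scene spool [([641.3, 142.6, 4.2], 0.52)]
scene mug [([683.8, 388.6, 3.5], 0.64)]
scene tin [([573.6, 457.3, 0.5], 0.65)]
scene bearing [([770.0, 96.5, 2.2], 0.6)]
```

View pics/scene9.png

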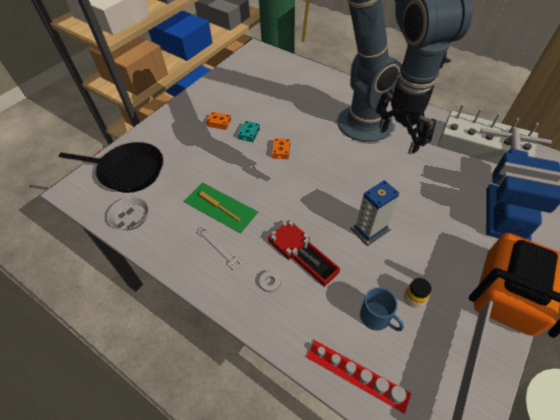

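The scene shows a straight pile with the end cover's plug up at (377,193). The drift is on the mat at (220,206), the spool is in the trough at (312,258), and the bystanders have not moved.

```bash
python3 -c "
from plant import arm;print(arm.sign_off())"
```

```text
the job is handed in; nothing more can be done
None
```

The job is handed in: the spool is out and in the trough, the drift is back on the mat, and all five sections are stacked with the end cover on top, plug up, each layer within about 0.5 mm of the foot by the last wrist-camera readings.

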